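Lock the snack tray's clamp and pull-test it before the stall is wheeled off

ROBOT

A 6-joint arm with a two-finger parallel gripper is mounted at the origin on the work surface. World frame = base frame: x ahead of the robot, y to its left, z up, the work surface at z = 0. Lengths are in m, angles in rad, forces in N, time in s.
With the tool pointing down it reaches from about 0.4 to 0.925 m from the base axis. Payload 3.4 kg.
Tool frame: the origin (TCP) lies at the very end of the fingers, on their centre line; the grasp point (between the pads) lies 19 mm behind it; z points along the fingers, y is the direction in which the jaws open and shut (so a half turn about z gives the same grasp; the last joint's range is limited). The gripper opens to 85 mm and grips with 20 to 120 N. Pads are 22 mm wide; open, the fingers measure 114 mm over their backs; the gripper's body (76 mm by 85 mm) begins 54 mm behind the grasp point. The pads swing forward as they close: fully open they stand 13 mm farther back than shut.
Start: joints at [1.085, 0.307, 1.506, -0, 1.328, -0.073], TCP at [0.231, 0.527, 0.231] pointing down, gripper open.
Joint ranges: [-3.12, 3.12], [-1.05, 2.28], [0.14, 2.33], [-1.42, 4.57], [0.1, 2.73], [-2.68, 2.68]. Speed limits (rad/s): [2.57, 2.57, 3.14, 3.14, 3.14, 3.14].

INTERFACE

Orientations are given as a rotation vector (axis times angle).
In Python, from bench import env gives the robot as it stands.
- The arm moves only by the shell command python3 -m jog 'ROWS'. ROWS is a JSON object of lists of equal length, an entry for each row: "fingers": the closure in counts, from 0 (fully open) to 255 (shut); "xyz": the shift along the tool's x, y, z in mm, a list of three; "roll": the turn about the tool's z in rad. In form: {"fingers": [fingers, ...], "xyz": [[tx, ty, tz], ...], "roll": [roll, ...]}. A call has 1 to 20 rows; each row shifts and turns the commanded pose from where the row before left it, along the tool's axes as they then stand; what a row does not reach is not made up. A row lasts 1/8 s, in which the tool goes at most 62.5 mm and 10.7 degrees, less where a joint would pass 70% of its speed; a pose out of reach is approached as far as the arm can. A call is refused whole if a number of a shift passes 62.5 or a number of a turn 0.188, either way. A call with a gripper value outside its range is refused whole. The fingers move at their own pace and stop on an object; the grip force is fixed at half the most. Time passes only in rows, so rows that do not move let the fingers close. It gives the time, the measured TCP pose, the force and the opening at its end, in the units of the state.
- env.get_obs(): the state, without advancing time (a new reading comes with each control period).
- env.read_camera(name): name is "scene" or "top" or "wrist"; returns a dict with "image" (384x512x3 uint8, blue, green, red), "intrinsics" (3x3 intrinsics, pixels), "distortion" ([k1, k2, p1, p2, k3] as OpenCV has them; the pictures are not rectified), "R" (3x3) and "t" (3): a world point X has camera coordinates R X + t. Camera axes: x right, y down, z forward; pixel columns grow to the right and rows downward; lengths in m; the calibration is good to about 2 mm. A picture is of the moment at which its call begins. There is no depth.
- env.hand_in(): hands the job in, once; it reports no verdict.
The state is a dict: "clock": time; "joints": joint angles; "qd": joint speeds; "effort": joint torques, N m; "position": TCP position; "orientation": TCP orientation; "wrist_force": force on the tool from outside, world axes, zero at the start; "wrist_torque": the same for the moment, N m; "opening": finger opening in m.
Only numpy, scipy, OpenCV 4.12 (cv2) and the standard library are available. Lean on these libraries where they do the work, as an engineer would, in place of code of your own. Each camera call takes 0.05 s, during which the arm holds its last target.

TASK

Take the T-handled key from its rack and with its blade turn both slotted clamp screws of the snack tray clockwise until they are fully home (slot in line with the raised lines on the rail); do not turn them with the fingers. Hang the key back on its rack and let go of it. Only then test the clamp: pull the spring gauge out by its upright tab until the first dark ring on its rod is out of the housing and the second is still inside, hold it there for a good second, never pull so far that the second ring shows, then let the gauge spring back; leave the pot, sauce bottle and tongs alone.

Things in the scene. Friction and masses are not known exactly. Their poses are not given: they have to be found in the camera images.
- rack_seat (a point): Grey key rack, fixed: two uprights side by side on a base plate 100 x 170 mm. Point midway between them at the height of their tops, 130 mm above the counter. z up, y from one upright to the other. Tops 56 (x) x 36 mm (y), centred at y = +-50 mm: gap 64 mm. The key's crossbar lies along y across both tops, loose in the 44 mm between 8 mm high lips along their front and back edges.
- key_bar (a point): Loose T-shaped key, about 0.22 kg, hanging upright on the rack. Point: centre of its black crossbar, 140 mm long (key's y), 24 x 24 mm, flat sides; 12 mm above rack_seat when hung. A shaft 18 mm thick goes down (-z) from its middle to a flat blade. On the rack only the crossbar's middle, between the uprights, has room for fingers on both sides.
- key_tip (a point): Middle of the lower edge of the key's steel blade, 117 mm below key_bar on the key's z axis. The blade is 44 mm wide (along the key's y, parallel to the crossbar), 5 mm thick and 16 mm deep.
- screw_near_top (a point): Centre of the top of the captive screw head nearer the gauge: round steel head, 60 mm across, 18 mm high, on the clamp rail (aluminium block, 45 mm high); top 63 mm above the counter. A slot 14 mm wide, 12 mm deep runs right across it along this point's x axis (turns with the head); z up. Both heads are in line with the gauge's rod; this one is 175 mm back from gauge_mouth.
- screw_far_top (a point): The same for the other, identical screw head, 160 mm from the first along the rail, farther from the gauge.
- screw_near (a joint): Angle of the screw nearer the gauge, rad: grows clockwise seen from above; 0 = slot square across the rail, 1.57 = stop, slot in line with the raised lines along the rail: fully home. Starts at 0.25 to 0.6, stays where left; about 0.12 N m turns it. The blade has about 0.2 rad of play in the slot: turn the key that much more.
- screw_far (a joint): The same for the other screw.
- gauge_mouth (a point): Centre of the open end of the grey gauge housing (36 x 36 x 90 mm), fixed to the tray unit, 63 mm above the counter; housing top at 81 mm. y: along the rod out of the housing, the way the gauge is pulled, parallel to the rail and away from both screws; z up; x square to the rail, away from the robot: the snack tray's wall, 85 mm high, stands 47 mm off that way.
- gauge_tab (a point): Upright steel tab of the gauge, 50 mm wide (x), 10 mm thick (y), from 53 to 128 mm above the counter, on the end of the 12 mm rod (axis at 63 mm). Point: mid-width on its housing-side face, 103 mm up. At rest it is 50 mm out from gauge_mouth: closed fingers fit between housing and tab, above the rod, and can push the tab outward along y.
- gauge (a joint): Pull of the gauge, m: 0 = sprung home; the spring takes about 1.6 N at the start and 6 N at 0.055. The first dark ring is out of the housing at 0.040, the second begins to show at 0.067; stop at 0.090. Springs back when released.
- pot: Bystander: steel pot, 100 mm across, 100 mm high, with two small side handles, open at the top; origin at the middle of its underside. Leave it alone. It and the rack stand one to the left, the other to the right in front of the tray, either way round.
- sauce: Bystander: red sauce bottle, 64 mm across, 190 mm high; origin at the middle of its underside. Leave it alone.
- tongs: Bystander: wire tongs 180 mm long (x), 8 mm high, lying flat; origin near the middle on the counter. Leave them alone.
Not all that is in view belongs to the job. Of the things like the part that bears key_bar, leave any that is orange; of the rest the larger one is meant.

How it is judged:
On the way, in this order (a step that is already met when the one before it is completed fails the run):
1. the key is lifted off its rack (z of key_bar in the frame of rack_seat above 0.04 m), for 0.1 s.
2. both screws are turned home (value of joint each of screw_near, screw_far above 1.35 rad), for 0.1 s.
3. the key hangs on its rack again, let go (horizontal distance between key_bar and rack_seat below 0.03 m and z of key_bar in the frame of rack_seat between 0.006 and 0.018 m and angle between key_bar's own z axis and vertical below 0.15 rad and contact force between the fingers and key below 0.1 N), for 0.2 s.
4. the gauge is pulled between its two rings and held for 0.8 s (value of joint gauge between 0.038 and 0.07 m), for 0.8 s.
At the end, for the whole second after the job is handed in: Both screws beyond 1.35 rad (stop 1.57), the gauge sprung home (within 6 mm), the key hanging upright (within 0.15 rad) on its rack, crossbar lying on both uprights (height within 6 mm, centre within 30 mm) (all of step 2 and value of joint gauge below 0.006 m and horizontal distance between key_bar and rack_seat below 0.03 m and z of key_bar in the frame of rack_seat between 0.006 and 0.018 m and angle between key_bar's own z axis and vertical below 0.15 rad); the robot touches nothing.
It fails at once if a screw is touched with the fingers (contact force between the fingers and screw_near above 1 N or contact force between the fingers and screw_far above 1 N).
It fails at once if the gauge is pulled before both screws are home (value of joint gauge above 0.025 m and value of joint any of screw_near, screw_far below 1.35 rad).
It fails at once if the gauge is pulled past its second ring (value of joint gauge above 0.072 m).
It fails at once if a bystander is moved (distance of any of pot, sauce, tongs from where it was at the start of the episode above 0.03 m).
It also fails if it takes over 72 s, if anything falls off the work surface, if the arm or the gripper's body presses on something with over 40 N, if the wrist force passes 120 N, or if a joint passes its speed limit or range.

## Working session

There is one attempt and no reset: what is moved stays moved. The work goes in short steps, Python scripts to look and compute and a shell command to move; the robot and the scene stay as the last step left them, time stands still between calls to the robot, and variables do not carry over. Pictures are saved under pics/ and viewed, and the job is handed in when it is done.

```bash
ls; mkdir -p pics
python3 - <<'E'
from bench import env
import cv2,numpy as np
o=env.get_obs();print({k:np.round(v,4).tolist() for k,v in o.items()})
for n in("scene","top","wrist"):
    c=env.read_camera(n);cv2.imwrite(f"pics/{n}0.png",c["image"]);print(n,np.round(c["intrinsics"],1).tolist(),np.round(c["distortion"],3),np.round(c["R"],3).tolist(),np.round(c["t"],3))
E
```

```text
pics
{'clock': 0.0, 'joints': [1.0845, 0.3076, 1.5077, 0.0, 1.3284, -0.0735], 'qd': [0.0009, 0.0002, 0.0021, 0.0007, -0.0011, -0.0005], 'effort': [0.0007, -45.7558, -25.1918, -0.0001, 0.0134, 0.0], 'position': [0.2304, 0.5261, 0.2304], 'orientation': [-0.6437, -3.0744, 0.003], 'wrist_force': [-1.0164, 0.1451, -0.76], 'wrist_torque': [0.0283, -0.0171, 0.0382], 'opening': 0.0853}
scene [[468.9, 0.0, 243.6], [0.0, 468.9, 198.0], [0.0, 0.0, 1.0]] [0.01 0.   0.   0.   0.  ] [[0.742, 0.67, 0.021], [0.388, -0.404, -0.829], [-0.547, 0.623, -0.559]] [-0.368 -0.08   1.475]
top [[413.8, 0.0, 254.3], [0.0, 413.8, 188.9], [0.0, 0.0, 1.0]] [-0.133  0.     0.     0.     0.   ] [[0.025, -1.0, 0.005], [-0.992, -0.025, -0.126], [0.126, -0.002, -0.992]] [0.01  0.489 1.071]
wrist [[286.1, 0.0, 255.0], [0.0, 286.1, 183.3], [0.0, 0.0, 1.0]] [-0.007  0.     0.     0.     0.   ] [[0.402, 0.916, -0.002], [0.883, -0.387, 0.267], [0.244, -0.109, -0.964]] [-0.574 -0.034  0.38 ]
```

View pics/scene0.png

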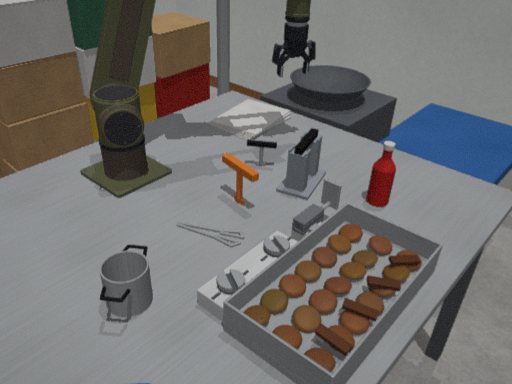

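View pics/top0.png

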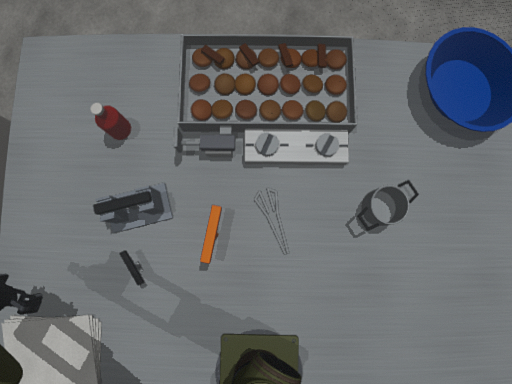

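View pics/wrist0.png

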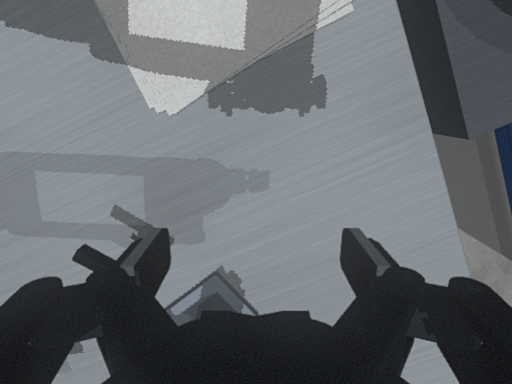

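Three key-like things appear in the top picture. The orange one at (210,234) is to be left. A small black one stands at (132,267). A larger black one lies across the grey rack's uprights at (123,203), and that one fits. I'll confirm it in a crop.

Run:
```python
import cv2
a=cv2.imread("pics/top0.png");b=cv2.imread("pics/scene0.png")
cv2.imwrite("pics/c1.png",cv2.resize(a[170:300,80:240],None,fx=5,fy=5,interpolation=2)[:600])
cv2.imwrite("pics/c2.png",cv2.resize(a[115:175,165:365],None,fx=4,fy=4,interpolation=2))
cv2.imwrite("pics/c3.png",cv2.resize(b[115:215,215:355],None,fx=5.5,fy=5.5,interpolation=2))
cv2.imwrite("pics/c4.png",cv2.resize(b[170:320,195:355],None,fx=4,fy=4,interpolation=2))
```

```text
(no output)
```

View pics/c1.png

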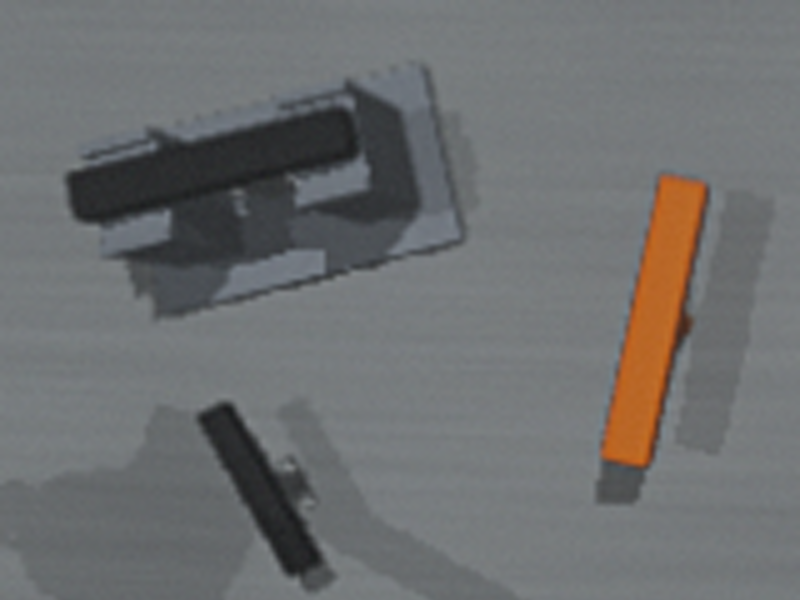

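View pics/c2.png

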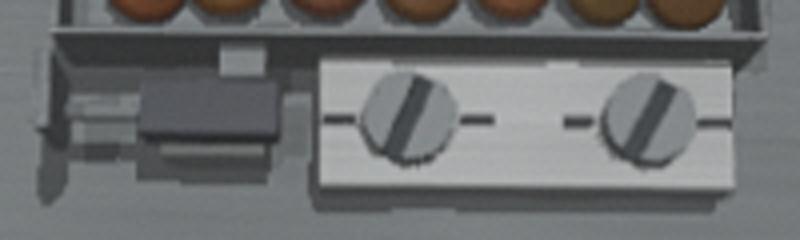

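View pics/c3.png

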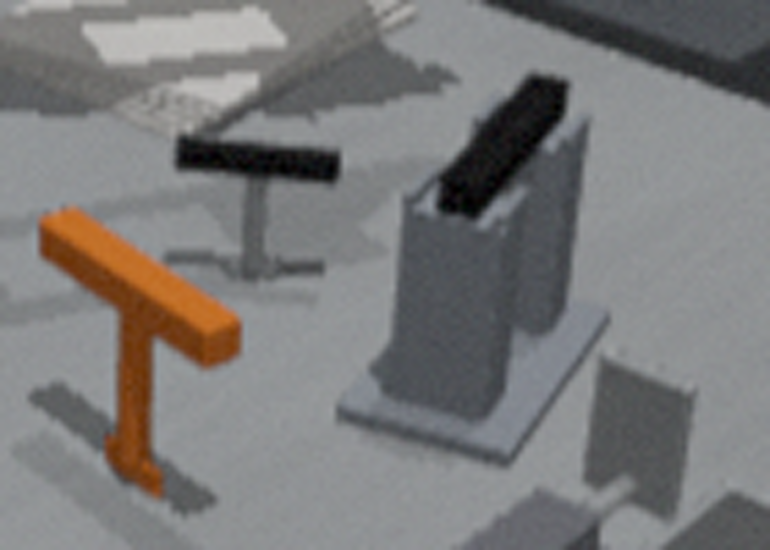

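View pics/c4.png

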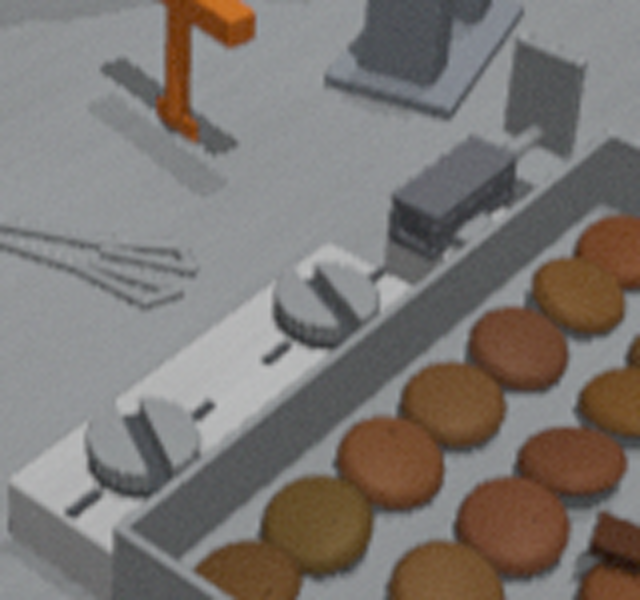

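```bash
cat > h.py <<'E'
from bench import env
import cv2,numpy as np
from scipy.spatial.transform import Rotation as Ro
def ray(c,uv):
    p=cv2.undistortPoints(np.array([[uv]],float),c["intrinsics"],c["distortion"])[0,0]
    R=np.array(c["R"]);t=np.array(c["t"])
    return -R.T@t, R.T@np.array([p[0],p[1],1.])
def plane(c,uv,z):
    C,d=ray(c,uv);return C+d*(z-C[2])/d[2]
def proj(c,X):
    R=np.array(c["R"]);return cv2.projectPoints(np.array(X,float).reshape(-1,3),cv2.Rodrigues(R)[0],np.array(c["t"],float),c["intrinsics"],np.array(c["distortion"]))[0].reshape(-1,2)
def snap(n,f):
    c=env.read_camera(n);cv2.imwrite(f"pics/{f}.png",c["image"]);return c
def crop(img,f,u0,u1,v0,v1,k):
    cv2.imwrite(f"pics/{f}.png",cv2.resize(img[v0:v1,u0:u1],None,fx=k,fy=k,interpolation=cv2.INTER_CUBIC))
def cp(uv,off,k): return (np.array(uv)+.5)/k-.5+np.array(off)
E
python3 - <<'E'
from h import *
c=env.read_camera("top"); s=env.read_camera("scene")
T=lambda u,v,k,o,z:np.round(plane(c,cp((u,v),o,k),z),4)
S=lambda u,v,k,o,z:np.round(plane(s,cp((u,v),o,k),z),4)
o1=(80,170);o2=(165,115);o4=(195,170);o3=(215,115)
for p in((68,172),(345,108),(357,155),(80,222),(212,164)): print("bar",T(*p,5,o1,.154))
print("base",[T(*p,5,o1,.01) for p in((428,62),(465,240),(155,320))])
for p in((409,118),(649,119)): print("scr T",T(*p,4,o2,.063))
for p in((326,297),(143,440)): print("scr S",S(*p,4,o4,.063))
for p in((565,85),(455,195)): print("bar S",S(*p,5.5,o3,.154))
print("slot",[T(*p,4,o2,.063) for p in((422,78),(396,158),(664,82),(630,158))])
print("lines",[T(*p,4,o2,.045) for p in((325,119),(492,121),(566,123),(728,124))])
print("mouth",[T(*p,4,o2,.081) for p in((140,80),(138,135),(280,137),(282,80))])
print("tab top",[T(*p,4,o2,.128) for p in((38,50),(38,128),(48,50),(48,128))])
print("tab top S",[S(*p,4,o4,.128) for p in((517,35),(585,65))])
print("camC",ray(c,(0,0))[0])
E
```

```text
bar [0.4263 0.4078 0.154 ]
bar [0.4607 0.2737 0.154 ]
bar [0.4384 0.2667 0.154 ]
bar [0.4025 0.4001 0.154 ]
bar [0.4322 0.3368 0.154 ]
base [array([0.5036, 0.2661, 0.01  ]), array([0.407, 0.241, 0.01 ]), array([0.3583, 0.4101, 0.01  ])]
scr T [ 0.6034 -0.0078  0.063 ]
scr T [ 0.6073 -0.1662  0.063 ]
scr S [ 0.6075 -0.0111  0.063 ]
scr S [ 0.6112 -0.1711  0.063 ]
bar S [0.4282 0.3999 0.154 ]
bar S [0.4609 0.2561 0.154 ]
slot [array([ 0.6306, -0.0159,  0.063 ]), array([5.763e-01, 1.000e-04, 6.300e-02]), array([ 0.6327, -0.1763,  0.063 ]), array([ 0.5806, -0.1536,  0.063 ])]
lines [array([0.6055, 0.0476, 0.045 ]), array([ 0.6071, -0.0639,  0.045 ]), array([ 0.6072, -0.1135,  0.045 ]), array([ 0.6099, -0.2231,  0.045 ])]
mouth [array([0.6201, 0.1676, 0.081 ]), array([0.5836, 0.1672, 0.081 ]), array([0.5844, 0.0755, 0.081 ]), array([0.6222, 0.0754, 0.081 ])]
tab top [array([0.6259, 0.2259, 0.128 ]), array([0.5761, 0.2231, 0.128 ]), array([0.626 , 0.2196, 0.128 ]), array([0.5763, 0.2169, 0.128 ])]
tab top S [array([0.5769, 0.2196, 0.128 ]), array([0.629 , 0.2192, 0.128 ])]
camC [0.34973395 0.0245027  1.12413793]
```

```bash
cat >> h.py <<'E'
def go(x,y,z,yaw):
    """yaw = world yaw of tool y. prints roll, then shift after roll"""
    o=env.get_obs();R=Ro.from_rotvec(o["orientation"])
    ty=R.as_matrix()[:,1];cur=np.arctan2(ty[1],ty[0])
    roll=-(yaw-cur);roll=(roll+np.pi)%(2*np.pi)-np.pi
    M=(R*Ro.from_euler('z',roll)).as_matrix()
    d=M.T@(np.array([x,y,z])-o["position"])*1000
    print("t",round(o["clock"],2),"pos",np.round(o["position"],4),"yaw %.3f tilt %.4f"%(cur,np.arccos(-R.as_matrix()[2,2])),"| roll %.3f shift(after roll) %s"%(roll,np.round(d,1)),"F",np.round(o["wrist_force"],1),"M",np.round(o["wrist_torque"],2),"op %.4f"%o["opening"],"j",np.round(o["joints"],2))
E
python3 - <<'E'
from h import *
go(.4315,.3375,.231,.257)
E
```

```text
t 0.25 pos [0.2305 0.5264 0.2309] yaw 1.158 tilt 0.0010 | roll 0.901 shift(after roll) [-2.338e+02  1.463e+02 -1.000e-01] F [-0.2 -0.3  0.3] M [ 0.02 -0.03 -0.01] op 0.0855 j [ 1.08  0.31  1.51 -0.    1.33 -0.07]
```

```bash
python3 -m jog '{"fingers":[0,0,0,0,0,0,0,0,0,0,0,0,0],"xyz":[[0,0,0],[0,0,0],[0,0,0],[0,0,0],[0,0,0],[-39,24.4,0],[-39,24.4,0],[-39,24.4,0],[-39,24.4,0],[-39,24.4,0],[-39,24.4,0],[0,0,0],[0,0,0]],"roll":[0.18,0.18,0.18,0.18,0.18,0,0,0,0,0,0,0,0]}'
python3 - <<'E'
from h import *
go(.4315,.3375,.231,.257)
c=snap("wrist","w1");t=snap("top","t1")
R=Ro.from_euler('z',.257).as_matrix()
pts=[R@np.array([a,b,0])+[.4315,.3375,.154] for a in(-.012,.012) for b in(-.07,.07)]
print(proj(c,pts))
E
```

```text
clock: 1.88
position: [0.4316, 0.3378, 0.2311]
orientation: [-1.918, -2.487, 0.001]
wrist_force: [0.7, 0.8, 0.1]
opening: 0.0857
t 1.88 pos [0.4316 0.3378 0.2311] yaw 0.257 tilt 0.0010 | roll 0.000 shift(after roll) [-0.3 -0.2  0.1] F [0.7 0.8 0.1] M [-0.04 -0.01  0.04] op 0.0857 j [0.59 0.27 1.56 0.   1.31 0.33]
[[242.00558154 268.30751572]
 [239.63386067 101.71124975]
 [269.4707471  268.31085414]
 [271.92939958 101.69535699]]
```

View pics/w1.png

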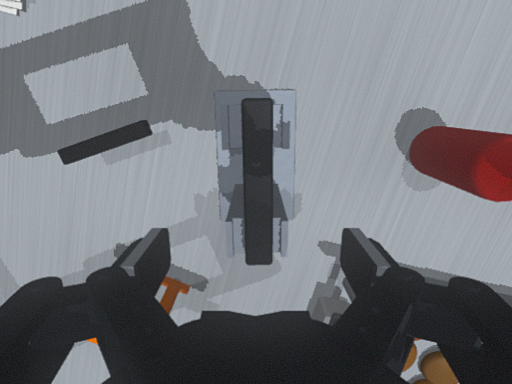

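The wrist picture shows the bar at u 242–273, v 98–265, about 1 mm and 2.5 mm off my estimate. I'll correct for that and descend.

```bash
python3 - <<'E'
from h import *
go(.432,.340,.123,.257)
E
python3 -m jog '{"fingers":[0,0,0,0,0,0],"xyz":[[2,1,20],[0,0,30],[0,0,30],[0,0,28],[0,0,0],[0,0,0]],"roll":[0,0,0,0,0,0]}'
python3 - <<'E'
from h import *
go(.432,.340,.123,.257)
E
```

```text
t 1.98 pos [0.431  0.3384 0.2312] yaw 0.259 tilt 0.0007 | roll 0.002 shift(after roll) [  1.2   1.4 108.2] F [-1.  -0.5  0. ] M [-0.01 -0.    0.  ] op 0.0856 j [0.59 0.27 1.56 0.   1.31 0.33]
clock: 2.72
position: [0.4324, 0.341, 0.1242]
orientation: [1.915, 2.49, 0.002]
wrist_force: [-0.1, 0.2, 0.1]
opening: 0.0853
t 2.73 pos [0.4324 0.341  0.1242] yaw 0.259 tilt 0.0012 | roll 0.002 shift(after roll) [-0.8 -0.7  1.2] F [-0.1  0.2  0.1] M [0.02 0.03 0.01] op 0.0853 j [0.59 0.38 1.7  0.   1.06 0.33]
```

```bash
python3 -m jog '{"fingers":[255,255,255,255,255,255,255,255],"xyz":[[0,0,1],[0,0,0],[0,0,0],[0,0,0],[0,0,0],[0,0,0],[0,0,0],[0,0,0]],"roll":[0,0,0,0,0,0,0,0]}'
python3 - <<'E'
from h import *
go(.432,.340,.240,.257)
snap("wrist","w2");c=snap("scene","s2");crop(c["image"],"s2c",215,385,90,220,4.5)
E
```

```text
clock: 3.72
position: [0.4329, 0.3402, 0.123]
orientation: [1.917, 2.488, 0.002]
wrist_force: [0.2, -0.8, 5.7]
opening: 0.023
t 3.73 pos [0.4329 0.3402 0.123 ] yaw 0.258 tilt 0.0013 | roll 0.001 shift(after roll) [ 1.00e-01 -8.00e-01 -1.17e+02] F [ 0.2 -0.8  5.7] M [-0.06  0.07  0.05] op 0.0230 j [ 0.59  0.38  1.7  -0.    1.06  0.33]
```

View pics/s2c.png

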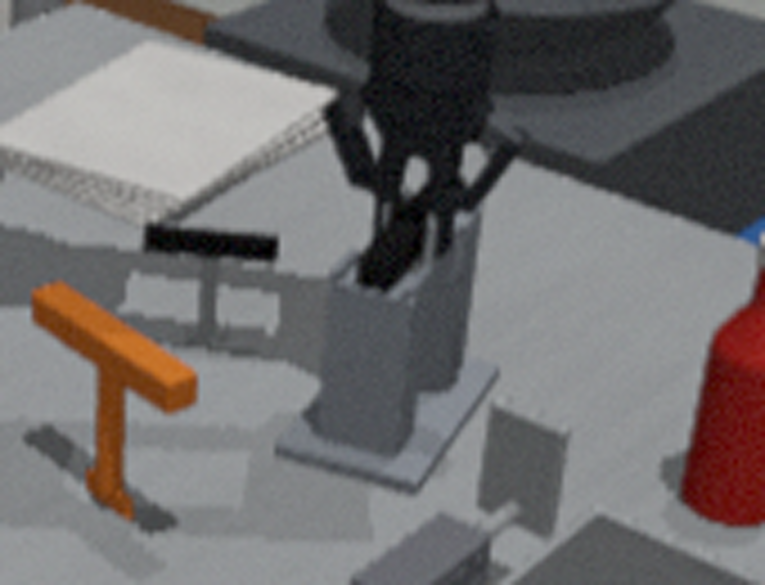

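The fingers hold the bar, with the opening at 23 mm. Now I'll lift.

```bash
python3 -m jog '{"fingers":[255,255,255,255,255,255,255,255],"xyz":[[0,0,-8],[0,0,-20],[0,0,-27],[0,0,-30],[0,0,-30],[0,0,-30],[0,0,-5],[0,0,0]],"roll":[0,0,0,0,0,0,0,0]}'
python3 - <<'E'
from h import *
# key y -> slot yaw -0.29 ; tool y = key x => yaw 1.28
go(.6055,-.0085,.273,1.28)
c=snap("scene","s3");crop(c["image"],"s3c",215,385,40,170,4.5)
snap("wrist","w3")
E
```

```text
clock: 4.82
position: [0.4319, 0.3397, 0.2716]
orientation: [-1.917, -2.488, 0.002]
wrist_force: [0.9, 0.2, -2.6]
opening: 0.0234
t 4.83 pos [0.4319 0.3397 0.2716] yaw 0.258 tilt 0.0012 | roll -1.022 shift(after roll) [-266.1 -283.8   -1.4] F [ 0.9  0.2 -2.6] M [-0.01  0.02  0.02] op 0.0234 j [0.59 0.24 1.49 0.   1.41 0.33]
```

View pics/s3c.png

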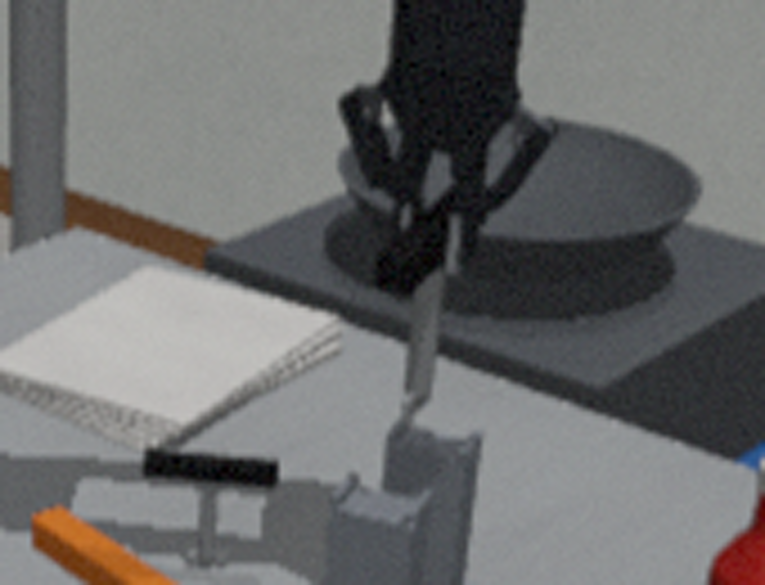

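View pics/w3.png

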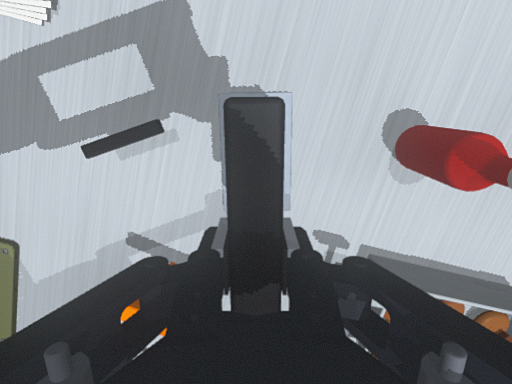

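```bash
python3 -m jog '{"fingers":[255,255,255,255,255,255,255,255,255,255,255,255,255,255,255,255],"xyz":[[0,0,0],[0,0,0],[0,0,0],[0,0,0],[0,0,0],[0,0,0],[-20,-20,0],[-33,-35,0],[-36,-39,0],[-36,-39,0],[-36,-39,0],[-36,-39,0],[-33,-35,0],[-26,-26,0],[-10,-12,0],[0,0,0]],"roll":[-0.17,-0.17,-0.17,-0.17,-0.17,-0.17,0,0,0,0,0,0,0,0,0,0]}'
python3 - <<'E'
from h import *
go(.6055,-.0085,.273,1.28)
c=snap("scene","s4");crop(c["image"],"s4c",195,355,120,320,4)
cv2.imwrite("pics/s4c.png",cv2.imread("pics/s4c.png")[:600]) 
c=snap("top","t4");crop(c["image"],"t4c",165,365,90,190,4)
snap("wrist","w4")
E
```

```text
clock: 6.92
position: [0.6046, -0.0091, 0.271]
orientation: [-0.46, -3.105, -0.001]
wrist_force: [0.1, 0.1, -2.3]
opening: 0.0231
t 6.92 pos [ 0.6046 -0.0091  0.271 ] yaw 1.276 tilt 0.0027 | roll -0.004 shift(after roll) [-0.7  0.8 -2. ] F [ 0.1  0.1 -2.3] M [ 0.09 -0.01  0.01] op 0.0231 j [-0.09  0.32  1.38  0.    1.44 -1.36]
```

View pics/s4c.png

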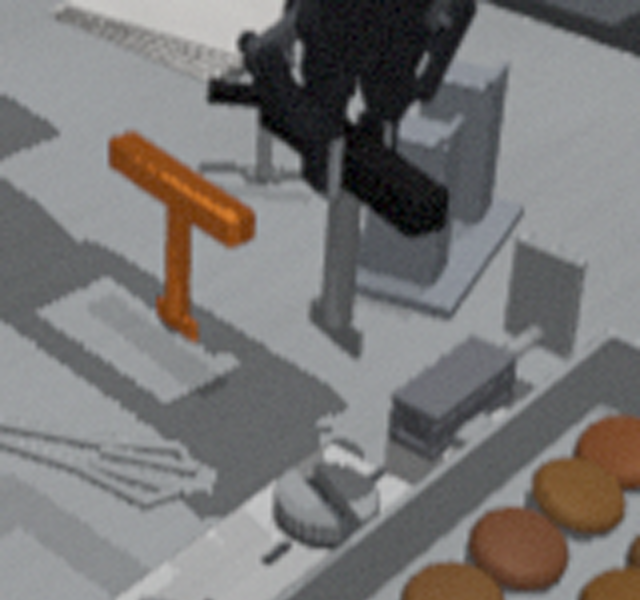

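View pics/t4c.png

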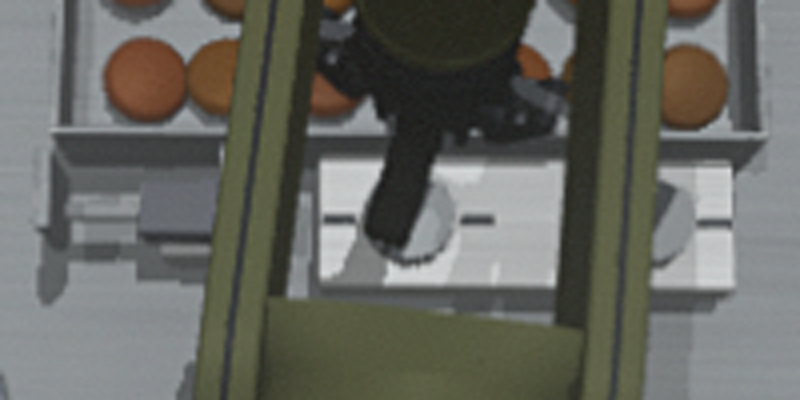

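View pics/w4.png

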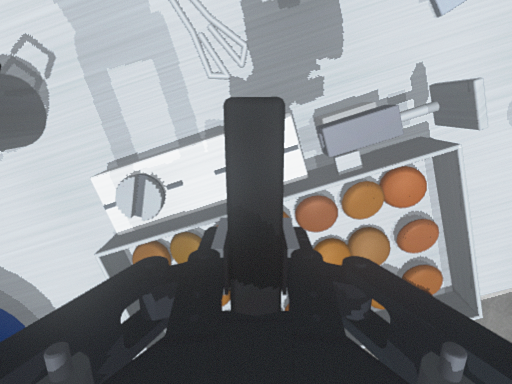

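Run:
```python
from h import *
s=env.read_camera("scene");w=env.read_camera("wrist");o=env.get_obs()
P=o["position"];M=Ro.from_rotvec(o["orientation"]).as_matrix()
for name,b in (("L",-.022),("R",.022),("C",0)):
    X=P+M@np.array([b,0,.098]); print(name,X,proj(s,X))
off=(195,120)
for p in ((312,322),(360,356),(336,339)): 
    q=cp(p,off,4);print(q,plane(s,q,.173))
# far screw & near lines from wrist
for p in((139,196),(134,217),(143,174)): print("far w",plane(w,p,.063))
for p in((172,185),(215,172),(108,207)): print("line w",plane(w,p,.045))
print("screw proj scene",proj(s,[[.6055,-.0085,.063],[.6093,-.1685,.063]]))
# bar in wrist: top face end
for b in(-.07,.07):
  for y in(-.012,.012): print(proj(w,P+M@np.array([b,y,-.031])))
```

```text
L [ 0.6254989  -0.01352511  0.17437109] [[284.86644706 208.6632795 ]]
R [ 0.58335031 -0.00089594  0.17439169] [[273.54040521 198.83542751]]
C [ 0.60442461 -0.00721053  0.17438139] [[279.11922751 203.67635942]]
[272.625 200.125] [ 0.5838876  -0.00470361  0.173     ]
[284.625 208.625] [ 0.62390103 -0.01217799  0.173     ]
[278.625 204.375] [ 0.60414965 -0.00848837  0.173     ]
far w [ 0.60539246 -0.1646851   0.063     ]
far w [ 0.63056442 -0.18249301  0.063     ]
far w [ 0.57965941 -0.14832568  0.063     ]
line w [ 0.60716377 -0.12490693  0.045     ]
line w [ 0.60682374 -0.06353662  0.045     ]
line w [ 0.61122303 -0.22103473  0.045     ]
screw proj scene [[276.15693762 243.0036044 ]
 [230.57224576 278.55535496]]
[[231.56727211 385.90072172]]
[[278.58221804 385.88954192]]
[[223.13210897 100.04122923]]
[[286.56063654  99.99413817]]
```

```bash
python3 -m jog '{"fingers":[255,255,255,255,255],"xyz":[[-0.5,1,25],[0,0,35],[0,0,30],[0,0,12],[0,0,0]],"roll":[0,0,0,0,0]}'
python3 - <<'E'
from h import *
go(.6055,-.009,.152,1.28)
c=snap("scene","s5");crop(c["image"],"s5c",225,325,190,270,7)
E
```

```text
clock: 7.8
position: [0.6054, -0.0072, 0.17]
orientation: [-0.457, -3.107, -0.0]
wrist_force: [0.5, 1.0, -1.8]
opening: 0.0231
t 7.8 pos [ 0.6054 -0.0072  0.17  ] yaw 1.279 tilt 0.0013 | roll -0.001 shift(after roll) [-0.6 -1.7 18. ] F [ 0.5  1.  -1.8] M [ 0.05 -0.03 -0.03] op 0.0231 j [-0.08  0.4   1.52  0.    1.22 -1.36]
```

View pics/s5c.png

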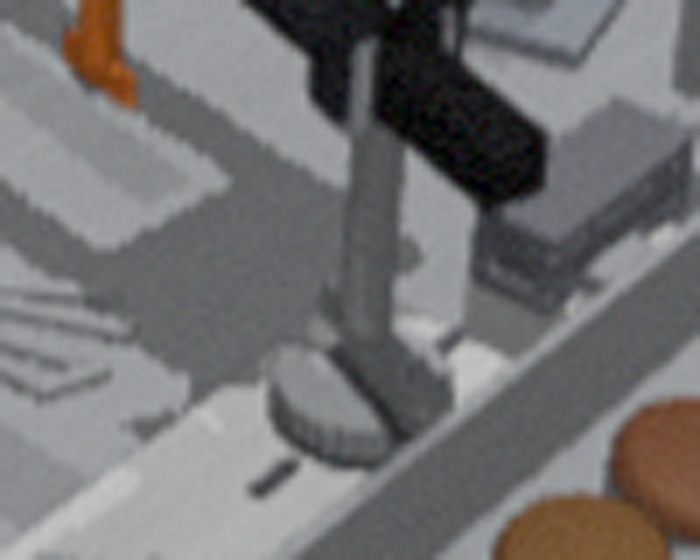

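```bash
python3 -m jog '{"fingers":[255,255,255,255],"xyz":[[-0.5,-1.5,2],[0,0,5],[0,0,4],[0,0,0]],"roll":[0,0,0,0]}'
python3 - <<'E'
from h import *
go(.6055,-.009,.152,1.28)
c=snap("scene","s6");crop(c["image"],"s6c",225,325,190,270,7)
E
```

```text
clock: 8.35
position: [0.6056, -0.0095, 0.1589]
orientation: [-0.458, -3.107, 0.0]
wrist_force: [0.4, 0.1, -2.8]
opening: 0.0233
t 8.35 pos [ 0.6056 -0.0095  0.1589] yaw 1.278 tilt 0.0009 | roll -0.002 shift(after roll) [0.2 0.5 6.9] F [ 0.4  0.1 -2.8] M [ 0.01 -0.02 -0.06] op 0.0233 j [-0.09  0.41  1.54  0.    1.19 -1.36]
```

View pics/s6c.png

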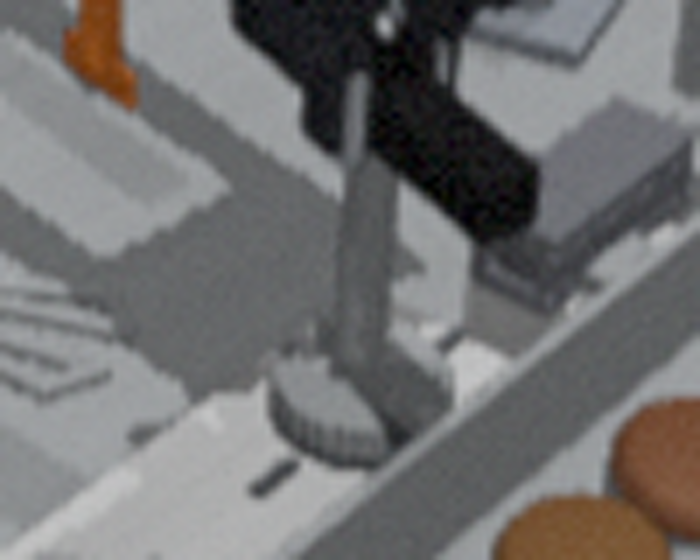

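The blade is over the slot and no contact force shows. I'll insert it.

```bash
python3 -m jog '{"fingers":[255,255,255,255],"xyz":[[0,0,3],[0,0,3],[0,0,0],[0,0,0]],"roll":[0,0,0,0]}'
python3 - <<'E'
from h import *
go(.6055,-.009,.152,1.28)
c=snap("scene","s7");crop(c["image"],"s7c",225,325,190,270,7)
E
```

```text
clock: 8.9
position: [0.6059, -0.0095, 0.1533]
orientation: [-0.458, -3.108, 0.0]
wrist_force: [-0.1, -0.4, -1.4]
opening: 0.0233
t 8.9 pos [ 0.6059 -0.0095  0.1533] yaw 1.278 tilt 0.0000 | roll -0.002 shift(after roll) [0.6 0.3 1.3] F [-0.1 -0.4 -1.4] M [-0.02  0.04  0.01] op 0.0233 j [-0.09  0.42  1.55 -0.    1.18 -1.36]
```

View pics/s7c.png

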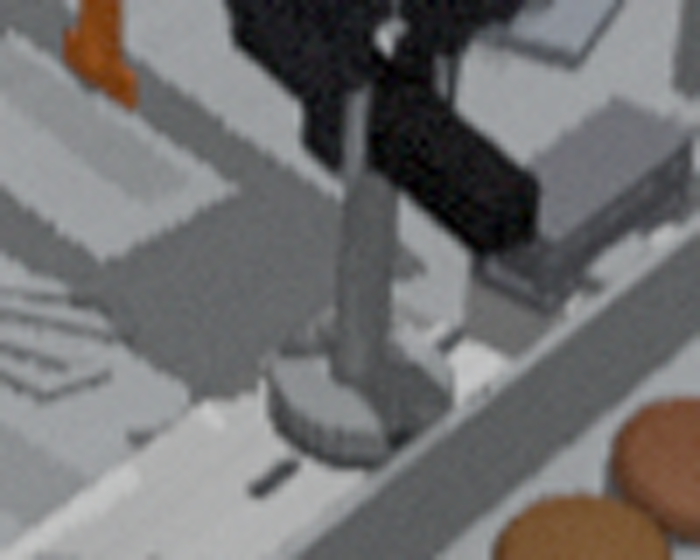

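```bash
python3 -m jog '{"fingers":[255,255,255,255,255,255,255,255,255,255,255],"xyz":[[0,0,0],[0,0,0],[0,0,0],[0,0,0],[0,0,0],[0,0,0],[0,0,0],[0,0,0],[0,0,0],[0,0,0],[0,0,0]],"roll":[0.12,0.13,0.13,0.13,0.13,0.13,0.13,0.13,0.13,0.14,0]}'
python3 - <<'E'
from h import *
go(.6055,-.009,.152,-.18)
c=snap("scene","s8");crop(c["image"],"s8c",225,325,190,270,7)
E
```

```text
clock: 10.32
position: [0.6061, -0.0093, 0.1535]
orientation: [2.244, 2.199, 0.001]
wrist_force: [0.3, -0.2, -1.7]
opening: 0.0235
t 10.32 pos [ 0.6061 -0.0093  0.1535] yaw -0.020 tilt 0.0005 | roll 0.160 shift(after roll) [ 0.2 -0.7  1.5] F [ 0.3 -0.2 -1.7] M [ 0.02 -0.04 -0.  ] op 0.0235 j [-0.09  0.41  1.55  0.    1.18 -0.06]
```

View pics/s8c.png

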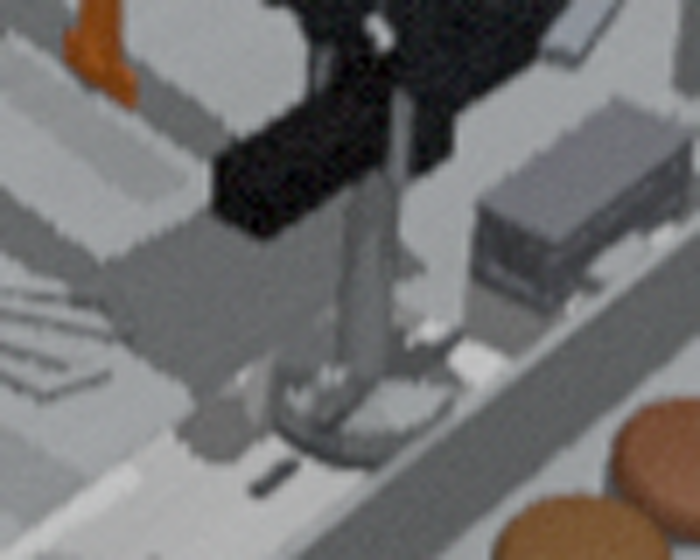

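```bash
python3 -m jog '{"fingers":[255,255,255],"xyz":[[0,0,0],[0,0,0],[0,0,0]],"roll":[0.1,0.1,0]}'
python3 - <<'E'
from h import *
go(.6055,-.009,.152,-.18)
c=snap("scene","s9");crop(c["image"],"s9c",225,325,190,270,7)
E
```

```text
clock: 10.75
position: [0.6059, -0.0095, 0.1534]
orientation: [2.451, 1.965, 0.0]
wrist_force: [0.2, 1.4, -1.6]
opening: 0.0235
t 10.75 pos [ 0.6059 -0.0095  0.1534] yaw -0.219 tilt 0.0001 | roll -0.039 shift(after roll) [ 0.4 -0.5  1.4] F [ 0.2  1.4 -1.6] M [0.15 0.09 0.16] op 0.0235 j [-0.09  0.41  1.55 -0.    1.18  0.13]
```

View pics/s9c.png

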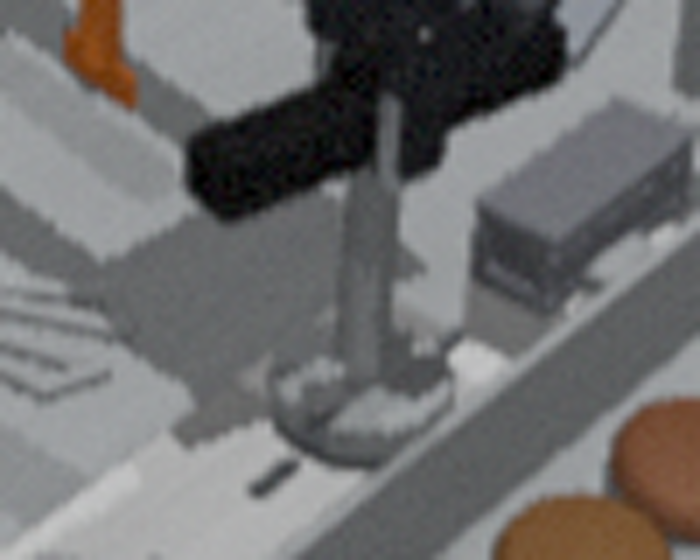

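```bash
python3 -m jog '{"fingers":[255,255,255],"xyz":[[0,0,0],[0,0,0],[0,0,0]],"roll":[0.06,0,0]}'
python3 - <<'E'
from h import *
go(.6055,-.009,.152,-.0)
E
```

```text
clock: 11.18
position: [0.6059, -0.0094, 0.1534]
orientation: [2.508, 1.891, -0.0]
wrist_force: [-1.3, 0.4, -0.2]
opening: 0.0229
t 11.18 pos [ 0.6059 -0.0094  0.1534] yaw -0.279 tilt 0.0004 | roll -0.279 shift(after roll) [ 0.4 -0.4  1.4] F [-1.3  0.4 -0.2] M [0.15 0.18 1.35] op 0.0229 j [-0.09  0.41  1.55 -0.    1.18  0.19]
```

The moment climbed to 1.35 N m, so the near screw is on its stop. I'll back off, lift and check.

```bash
python3 -m jog '{"fingers":[255,255,255,255,255,255],"xyz":[[0,0,0],[0,0,0],[0,0,-8],[0,0,-15],[0,0,-15],[0,0,0]],"roll":[-0.13,-0.12,0,0,0,0]}'
python3 - <<'E'
from h import *
go(.6094,-.169,.19,1.16)
c=snap("scene","s10");crop(c["image"],"s10c",195,325,190,300,6)
c=snap("wrist","w10")
E
```

```text
clock: 11.92
position: [0.6075, -0.0096, 0.1938]
orientation: [2.255, 2.182, 0.005]
wrist_force: [0.7, 0.9, -1.9]
opening: 0.0233
t 11.93 pos [ 0.6075 -0.0096  0.1938] yaw -0.033 tilt 0.0048 | roll -1.193 shift(after roll) [ -65.3 -145.4    3.9] F [ 0.7  0.9 -1.9] M [-0.03 -0.01 -0.03] op 0.0233 j [-0.09  0.38  1.49  0.    1.26 -0.05]
```

View pics/s10c.png

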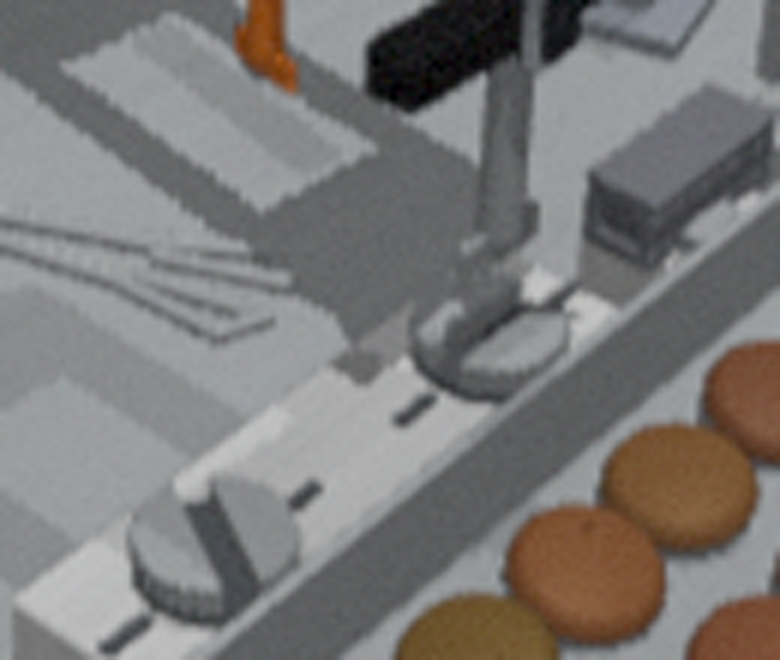

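View pics/w10.png

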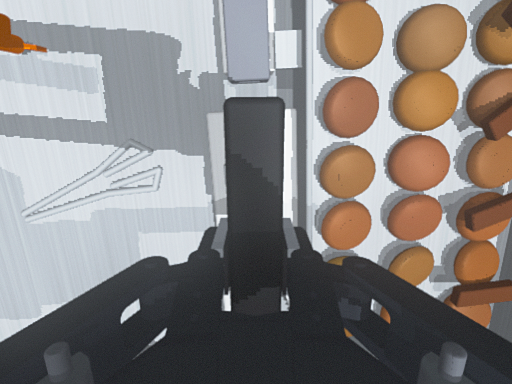

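The near slot now lines up with the rail lines, at crop (460,350)–(575,295), and the key is square in the grip. On to the far screw.

```bash
python3 -m jog '{"fingers":[255,255,255,255,255,255,255,255,255,255,255,255,255,255],"xyz":[[0,0,0],[0,0,0],[0,0,0],[0,0,0],[0,0,0],[0,0,0],[0,0,0],[-10,-20,0],[-15,-32,0],[-17,-40,0],[-14,-34,0],[-9,-19,4],[0,0,0],[0,0,0]],"roll":[-0.17,-0.17,-0.17,-0.17,-0.17,-0.17,-0.17,0,0,0,0,0,0,0]}'
python3 - <<'E'
from h import *
go(.6094,-.169,.17,1.16)
c=snap("scene","s11");crop(c["image"],"s11c",180,280,220,300,7)
print(proj(c,[.6094,-.169,.063]))
E
```

```text
clock: 13.78
position: [0.607, -0.1675, 0.1869]
orientation: [-0.644, -3.074, -0.002]
wrist_force: [0.6, 1.1, -1.5]
opening: 0.0235
t 13.78 pos [ 0.607  -0.1675  0.1869] yaw 1.158 tilt 0.0015 | roll -0.002 shift(after roll) [-2.8 -0.4 16.9] F [ 0.6  1.1 -1.5] M [ 0.07 -0.03 -0.01] op 0.0235 j [-0.34  0.42  1.45  0.    1.28 -1.49]
[[230.44524843 278.69775311]]
```

View pics/s11c.png

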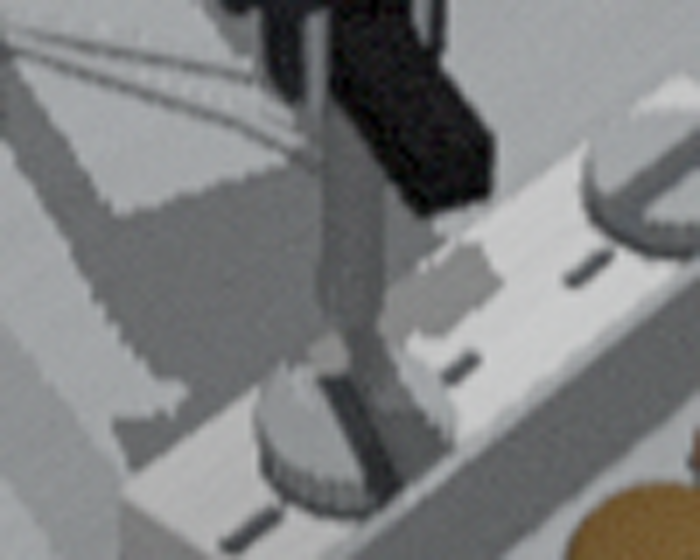

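```bash
python3 -m jog '{"fingers":[255,255,255,255,255],"xyz":[[-1.5,-0.5,10],[0,0,12],[0,0,6],[0,0,0],[0,0,0]],"roll":[0,0,0,0,0]}'
python3 - <<'E'
from h import *
go(.6094,-.169,.153,1.16)
c=snap("scene","s12");crop(c["image"],"s12c",180,280,220,300,7)
E
```

```text
clock: 14.45
position: [0.6087, -0.1695, 0.1594]
orientation: [0.644, 3.075, -0.0]
wrist_force: [-0.0, -0.1, -1.7]
opening: 0.023
t 14.45 pos [ 0.6087 -0.1695  0.1594] yaw 1.158 tilt 0.0003 | roll -0.002 shift(after roll) [-0.5  0.7  6.4] F [-0.  -0.1 -1.7] M [ 0.01 -0.   -0.04] op 0.0230 j [-0.34  0.44  1.48 -0.    1.22 -1.5 ]
```

View pics/s12c.png

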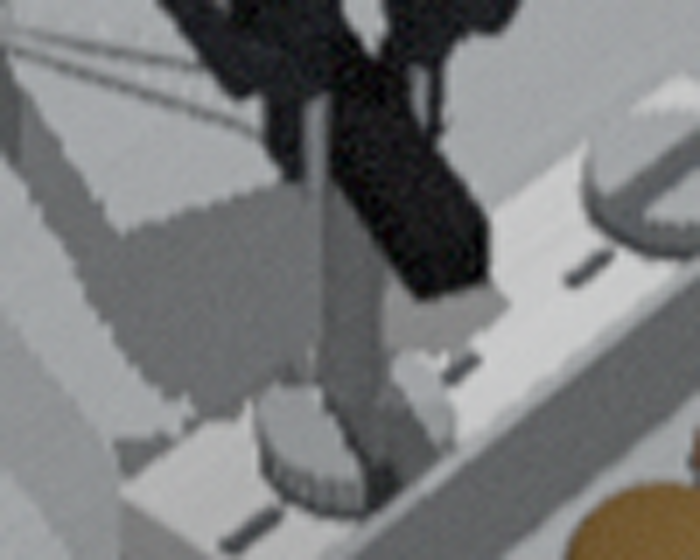

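```bash
python3 -m jog '{"fingers":[255,255,255,255],"xyz":[[0,0,3],[0,0,3],[0,0,0],[0,0,0]],"roll":[0,0,0,0]}'
python3 - <<'E'
from h import *
go(.6094,-.169,.153,1.16)
c=snap("scene","s13");crop(c["image"],"s13c",180,280,220,300,7)
E
```

```text
clock: 15.0
position: [0.6085, -0.1694, 0.1533]
orientation: [-0.644, -3.075, -0.0]
wrist_force: [0.1, 0.2, -2.1]
opening: 0.0232
t 15.0 pos [ 0.6085 -0.1694  0.1533] yaw 1.158 tilt 0.0001 | roll -0.002 shift(after roll) [-0.7  0.8  0.3] F [ 0.1  0.2 -2.1] M [-0.02  0.03  0.04] op 0.0232 j [-0.34  0.45  1.49  0.    1.21 -1.5 ]
```

View pics/s13c.png

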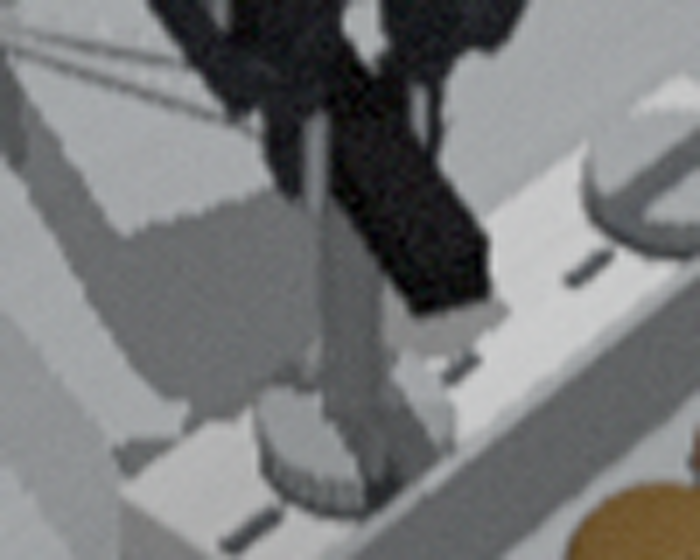

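The blade is seated. I'll turn it to yaw of about −0.25.

```bash
python3 -m jog '{"fingers":[255,255,255,255,255,255,255,255,255,255,255,255],"xyz":[[0,0,0],[0,0,0],[0,0,0],[0,0,0],[0,0,0],[0,0,0],[0,0,0],[0,0,0],[0,0,0],[0,0,0],[0,0,0],[0,0,0]],"roll":[0.12,0.13,0.13,0.13,0.13,0.13,0.13,0.13,0.13,0.13,0.09,0]}'
python3 - <<'E'
from h import *
go(.6094,-.169,.153,-.28)
c=snap("scene","s14");crop(c["image"],"s14c",180,280,220,300,7)
E
```

```text
clock: 16.55
position: [0.6084, -0.1691, 0.1534]
orientation: [-2.452, -1.963, -0.0]
wrist_force: [-0.7, 0.8, -1.1]
opening: 0.0235
t 16.55 pos [ 0.6084 -0.1691  0.1534] yaw -0.221 tilt 0.0004 | roll 0.059 shift(after roll) [0.4 0.9 0.4] F [-0.7  0.8 -1.1] M [0.2  0.08 0.18] op 0.0235 j [-0.34  0.45  1.49  0.    1.21 -0.12]
```

View pics/s14c.png

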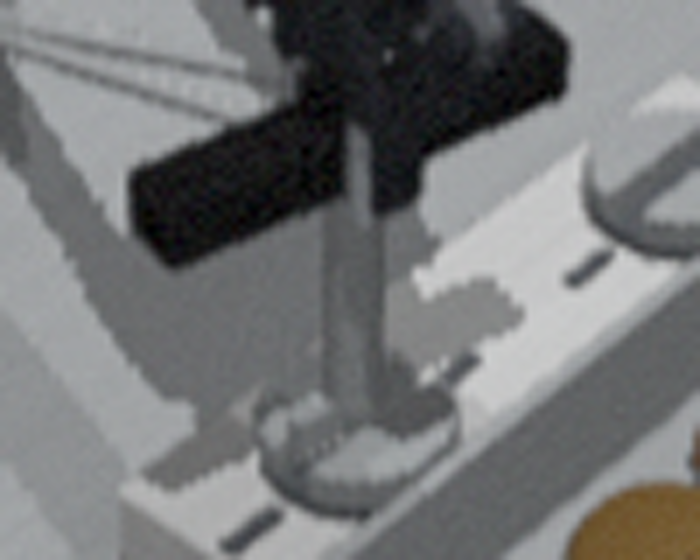

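```bash
python3 -m jog '{"fingers":[255,255,255],"xyz":[[0,0,0],[0,0,0],[0,0,0]],"roll":[0.06,0,0]}'
python3 - <<'E'
from h import *
go(.6094,-.169,.153,-.02)
E
python3 -m jog '{"fingers":[255,255,255,255,255,255],"xyz":[[0,0,0],[0,0,0],[0,0,-8],[0,0,-15],[0,0,-17],[0,0,0]],"roll":[-0.13,-0.12,0,0,0,0]}'
python3 - <<'E'
from h import *
go(.432,.339,.275,.257)
c=snap("scene","s15");crop(c["image"],"s15c",180,310,200,300,6)
E
```

```text
clock: 16.98
position: [0.6084, -0.1692, 0.1534]
orientation: [-2.509, -1.891, 0.0]
wrist_force: [-0.3, 1.6, 0.6]
opening: 0.0232
t 16.98 pos [ 0.6084 -0.1692  0.1534] yaw -0.279 tilt 0.0002 | roll -0.259 shift(after roll) [0.2 1.  0.4] F [-0.3  1.6  0.6] M [0.38 0.21 1.36] op 0.0232 j [-0.34  0.45  1.49 -0.    1.21 -0.06]
clock: 17.73
position: [0.6102, -0.1701, 0.1962]
orientation: [2.254, 2.181, 0.004]
wrist_force: [0.7, 0.3, -2.6]
opening: 0.0231
t 17.73 pos [ 0.6102 -0.1701  0.1962] yaw -0.033 tilt 0.0055 | roll -0.290 shift(after roll) [537.4 -42.6 -80.6] F [ 0.7  0.3 -2.6] M [ 0.04  0.02 -0.  ] op 0.0231 j [-0.34  0.41  1.43  0.    1.29 -0.31]
```

View pics/s15c.png

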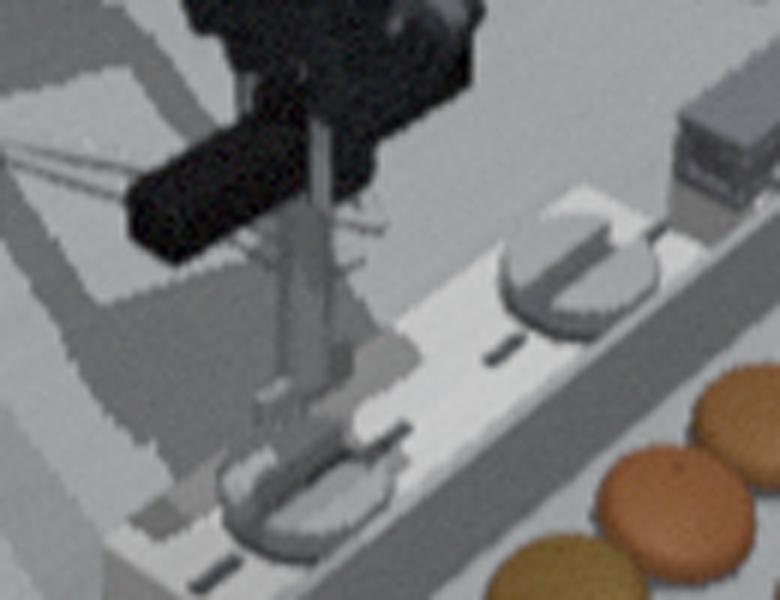

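Both slots lie along the rail lines. I'll take the key back to the rack.

```bash
python3 -m jog '{"fingers":[255,255,255,255,255,255,255,255,255,255,255,255,255,255,255,255,255,255],"xyz":[[0,0,-25],[0,0,-30],[0,0,-25],[20,-1,0],[35,-3,0],[45,-4,0],[50,-4,0],[50,-4,0],[50,-4,0],[50,-4,0],[50,-4,0],[50,-4,0],[48,-4,0],[40,-4,0],[30,-2,0],[17,-1,0],[0,0,0],[0,0,0]],"roll":[-0.1,-0.1,-0.09,0,0,0,0,0,0,0,0,0,0,0,0,0,0,0]}'
python3 - <<'E'
from h import *
go(.432,.340,.135,.258)
c=snap("scene","s16");crop(c["image"],"s16c",215,385,40,170,4.5)
snap("wrist","w16")
E
```

```text
clock: 20.02
position: [0.4302, 0.3359, 0.2728]
orientation: [1.918, 2.488, -0.002]
wrist_force: [-0.1, -0.0, -2.3]
opening: 0.023
t 20.02 pos [0.4302 0.3359 0.2728] yaw 0.257 tilt 0.0015 | roll -0.001 shift(after roll) [  3.7   2.9 137.8] F [-0.1 -0.  -2.3] M [-0.09 -0.05 -0.01] op 0.0230 j [ 0.59  0.24  1.5  -0.    1.41  0.33]
```

View pics/s16c.png

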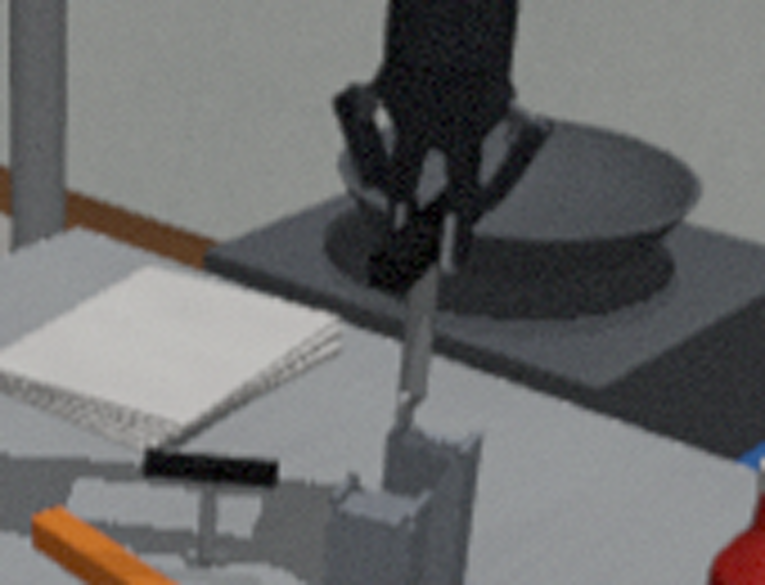

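View pics/w16.png

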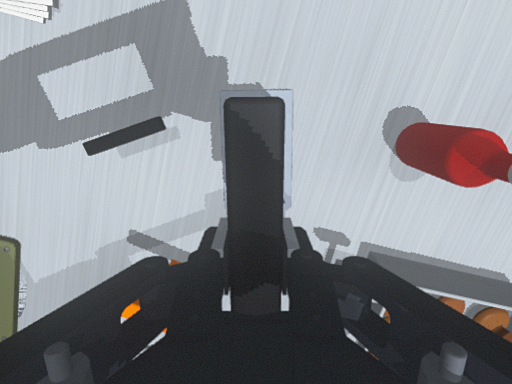

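```bash
python3 -m jog '{"fingers":[255,255,255,255,255,255,255,255],"xyz":[[3.5,2.5,0],[0,0,10],[0,0,28],[0,0,32],[0,0,32],[0,0,25],[0,0,9],[0,0,0]],"roll":[0,0,0,0,0,0,0,0]}'
python3 - <<'E'
from h import *
go(.4325,.340,.123,.258)
c=snap("scene","s17");crop(c["image"],"s17c",215,385,90,220,4.5)
E
```

```text
clock: 21.12
position: [0.4318, 0.3406, 0.1368]
orientation: [-1.917, -2.488, 0.002]
wrist_force: [0.3, 0.3, -0.7]
opening: 0.0232
t 21.12 pos [0.4318 0.3406 0.1368] yaw 0.258 tilt 0.0014 | roll -0.000 shift(after roll) [-0.8  0.6 13.8] F [ 0.3  0.3 -0.7] M [-0.02 -0.04  0.03] op 0.0232 j [ 0.59  0.36  1.69 -0.    1.09  0.33]
```

View pics/s17c.png

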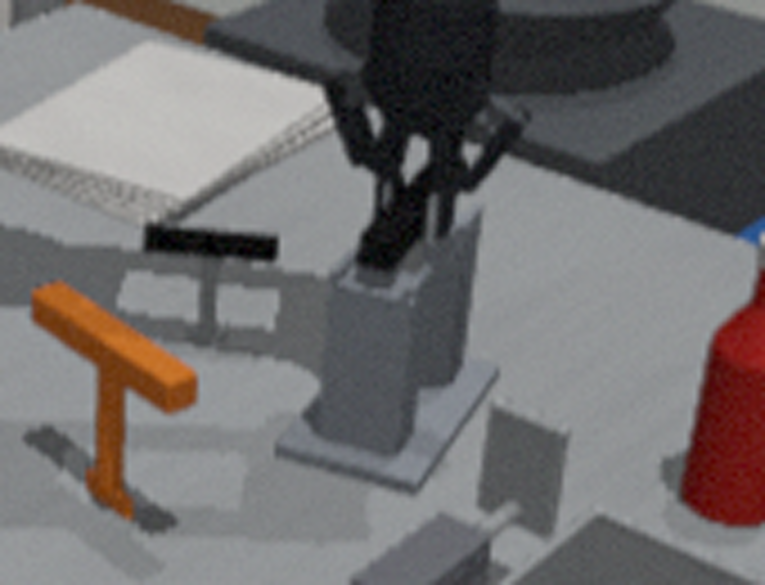

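```bash
python3 -m jog '{"fingers":[255,255,255,255,255],"xyz":[[0,0,5],[0,0,4],[0,0,3],[0,0,0],[0,0,0]],"roll":[0,0,0,0,0]}'
python3 - <<'E'
from h import *
go(.4325,.340,.123,.258)
E
```

```text
clock: 21.8
position: [0.432, 0.341, 0.1254]
orientation: [1.917, 2.489, 0.0]
wrist_force: [0.3, -0.0, -1.9]
opening: 0.0231
t 21.8 pos [0.432  0.341  0.1254] yaw 0.258 tilt 0.0002 | roll 0.000 shift(after roll) [-1.1  0.2  2.4] F [ 0.3 -0.  -1.9] M [-0.01 -0.02  0.03] op 0.0231 j [ 0.59  0.38  1.7  -0.    1.07  0.33]
```

```bash
python3 -m jog '{"fingers":[255,255,255],"xyz":[[0,0,1],[0,0,1],[0,0,0]],"roll":[0,0,0]}'
python3 - <<'E'
from h import *
go(.4325,.340,.123,.258)
E
```

```text
clock: 22.18
position: [0.4319, 0.3409, 0.1232]
orientation: [-1.917, -2.489, 0.0]
wrist_force: [-0.7, -0.7, -1.8]
opening: 0.0233
t 22.18 pos [0.4319 0.3409 0.1232] yaw 0.258 tilt 0.0002 | roll -0.000 shift(after roll) [-1.   0.4  0.2] F [-0.7 -0.7 -1.8] M [ 0.01 -0.01 -0.01] op 0.0233 j [ 0.59  0.38  1.7  -0.    1.06  0.33]
```

```bash
python3 -m jog '{"fingers":[255,255,255],"xyz":[[0,0,1],[0,0,0.5],[0,0,0]],"roll":[0,0,0]}'
python3 - <<'E'
from h import *
go(.4325,.340,.123,.258)
c=snap("scene","s18");crop(c["image"],"s18c",265,345,110,190,7)
E
```

```text
clock: 22.55
position: [0.432, 0.3409, 0.1229]
orientation: [1.917, 2.489, 0.001]
wrist_force: [-1.4, -2.0, 6.7]
opening: 0.0234
t 22.55 pos [0.432  0.3409 0.1229] yaw 0.258 tilt 0.0007 | roll 0.000 shift(after roll) [-1.1  0.3 -0.1] F [-1.4 -2.   6.7] M [-0.22  0.39  0.04] op 0.0234 j [ 0.59  0.38  1.7  -0.    1.06  0.33]
```

View pics/s18c.png

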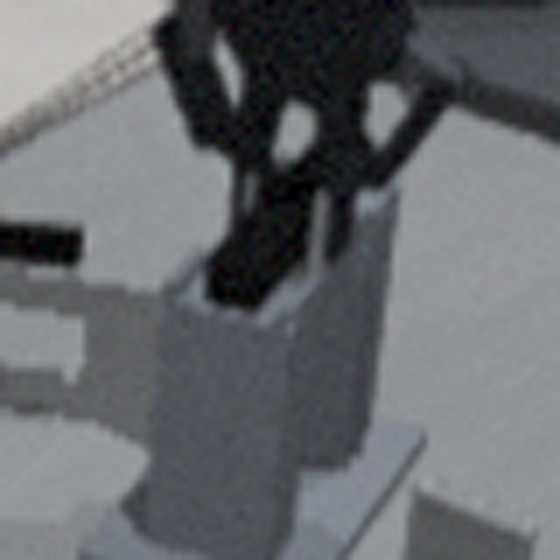

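The bar is seated: Fz went positive and it sits between the lips. Release.

```bash
python3 -m jog '{"fingers":[0,0,0,0,0,0,0,0],"xyz":[[0,0,0],[0,0,0],[0,0,0],[0,0,0],[0,0,0],[0,0,0],[0,0,0],[0,0,0]],"roll":[0,0,0,0,0,0,0,0]}'
python3 - <<'E'
from h import *
go(.4325,.340,.123,.258)
E
python3 -m jog '{"fingers":[0,0,0,0,0,0],"xyz":[[0,0,-15],[0,0,-30],[0,0,-35],[0,0,-28],[0,0,0],[0,0,0]],"roll":[0,0,0,0,0,0]}'
python3 - <<'E'
from h import *
# gauge: fingers closed, between housing and tab; wide side of pads?  
go(.6015,.190,.231,.258)
c=snap("wrist","w19")
c=snap("scene","s19");crop(c["image"],"s19c",265,385,110,240,4.6)
print(np.round(plane(c,(0,0),.0)))
E
```

```text
clock: 23.6
position: [0.4319, 0.3409, 0.1218]
orientation: [-1.917, -2.489, 0.0]
wrist_force: [0.2, 0.0, 0.1]
opening: 0.0855
t 23.6 pos [0.4319 0.3409 0.1218] yaw 0.258 tilt 0.0000 | roll -0.000 shift(after roll) [-1.   0.3 -1.2] F [0.2 0.  0.1] M [-0.01  0.06  0.05] op 0.0855 j [ 0.59  0.38  1.7  -0.    1.06  0.33]
clock: 24.35
position: [0.4315, 0.3406, 0.2297]
orientation: [-1.917, -2.489, 0.001]
wrist_force: [-0.4, -0.3, -0.8]
opening: 0.0858
t 24.35 pos [0.4315 0.3406 0.2297] yaw 0.258 tilt 0.0004 | roll 0.000 shift(after roll) [-189.   126.    -1.4] F [-0.4 -0.3 -0.8] M [-0.04 -0.04  0.01] op 0.0858 j [ 0.59  0.27  1.56 -0.    1.31  0.33]
[-3.  1. -0.]
```

View pics/w19.png

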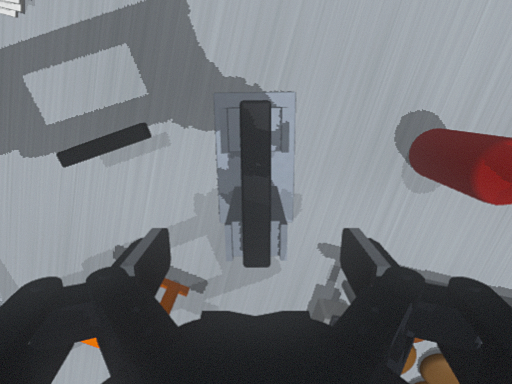

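View pics/s19c.png

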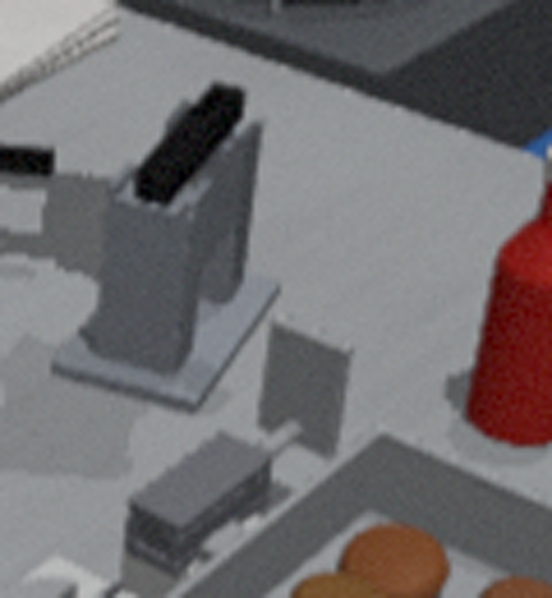

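The key hangs squarely on its rack and the fingers are clear (wrist force ≈ 0). Next the gauge, with the fingers shut.

```bash
python3 - <<'E'
from h import *
go(.6015,.190,.231,.02)
E
python3 -m jog '{"fingers":[255,255,255,255,255,255,255,255,255,255,255],"xyz":[[0,0,0],[0,0,0],[0,0,0],[0,0,0],[-20,20,0],[-40,45,0],[-45,50,0],[-34,41,0],[-8,10,0],[0,0,0],[0,0,0]],"roll":[0.12,0.118,0,0,0,0,0,0,0,0,0]}'
python3 - <<'E'
from h import *
go(.6015,.190,.12,.02)
c=snap("scene","s20");crop(c["image"],"s20c",255,375,110,240,4.6)
c=snap("wrist","w20")
c=snap("top","t20");crop(c["image"],"t20c",165,265,90,190,6)
E
```

```text
t 24.45 pos [0.4311 0.3404 0.2287] yaw 0.258 tilt 0.0025 | roll 0.238 shift(after roll) [-153.7  167.4   -2.5] F [ 0.3 -0.1  1.6] M [ 0.03  0.01 -0.01] op 0.0855 j [0.59 0.27 1.56 0.   1.31 0.33]
clock: 25.82
position: [0.5958, 0.2014, 0.2296]
orientation: [-2.197, -2.244, 0.001]
wrist_force: [0.3, -0.2, -0.4]
opening: -0.0002
t 25.82 pos [0.5958 0.2014 0.2296] yaw 0.021 tilt 0.0016 | roll 0.001 shift(after roll) [-11.5   5.7 109.5] F [ 0.3 -0.2 -0.4] M [0.   0.03 0.04] op -0.0002 j [0.26 0.38 1.39 0.   1.37 0.24]
```

View pics/s20c.png

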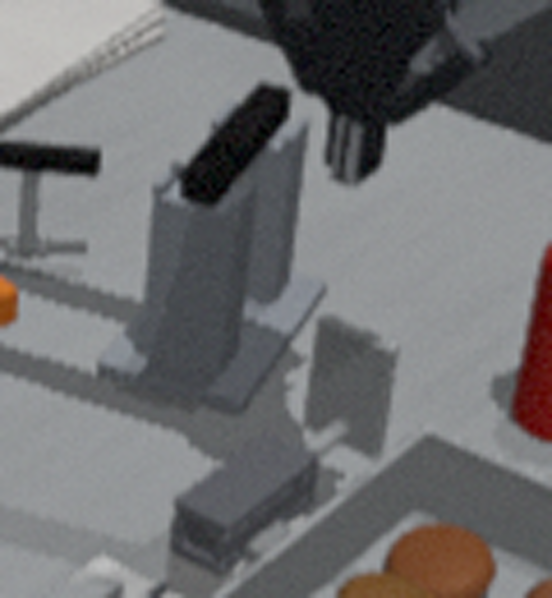

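View pics/w20.png

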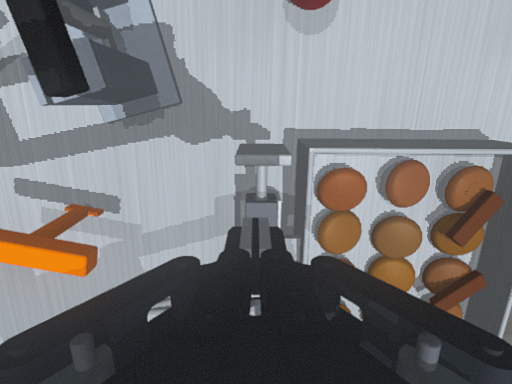

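View pics/t20c.png

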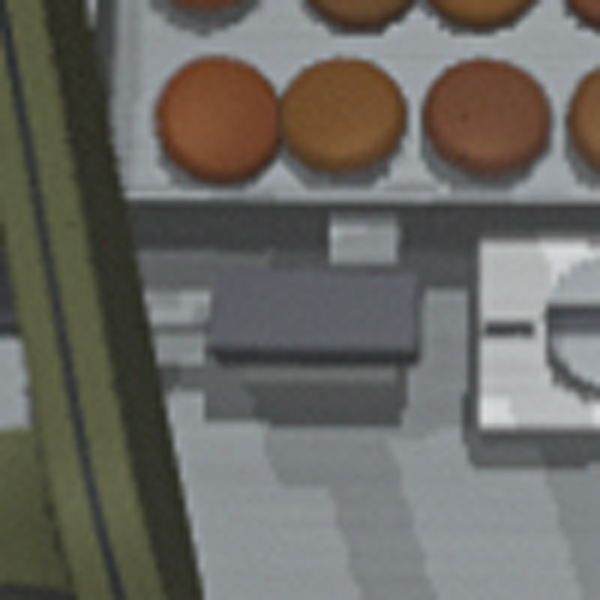

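Run:
```python
from h import *
c=env.read_camera("wrist")
crop(c["image"],"w21",215,315,125,225,6)
for y in(.218,.228): print(proj(c,[[.576,y,.128],[.626,y,.128],[.576,y,.053]]))
```

```text
[[233.48394064 164.40519655]
 [290.5284433  165.61031692]
 [238.32173437 150.87766177]]
[[233.50078311 153.08257119]
 [291.15634055 154.31366578]
 [238.37527188 141.99992725]]
```

View pics/w21.png

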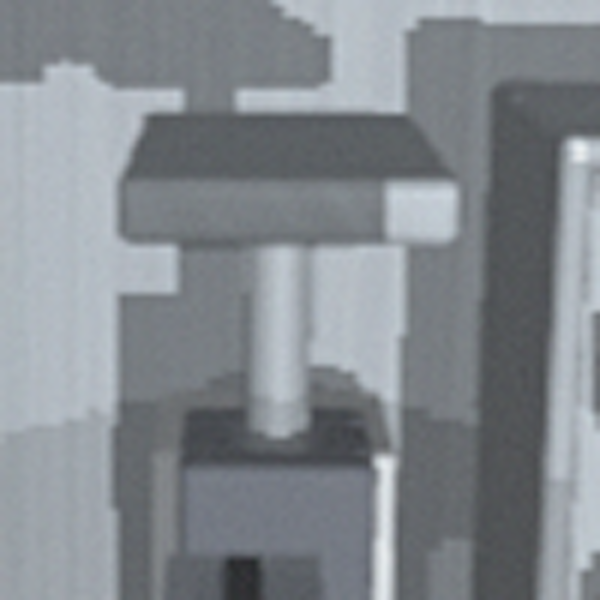

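Run:
```python
from h import *
c=env.read_camera("top");s=env.read_camera("scene")
# cap top centre from first pictures
print("cap top T",plane(c,(97,109),.19),"S",plane(s,(389.5,146),.19))
crop(cv2.imread("pics/top0.png"),"t0s",80,150,90,150,8);crop(cv2.imread("pics/scene0.png"),"s0s",355,405,135,215,7)
```

```text
cap top T [0.65089769 0.40308915 0.19      ] S [0.66220149 0.38993322 0.19      ]
```

View pics/t0s.png

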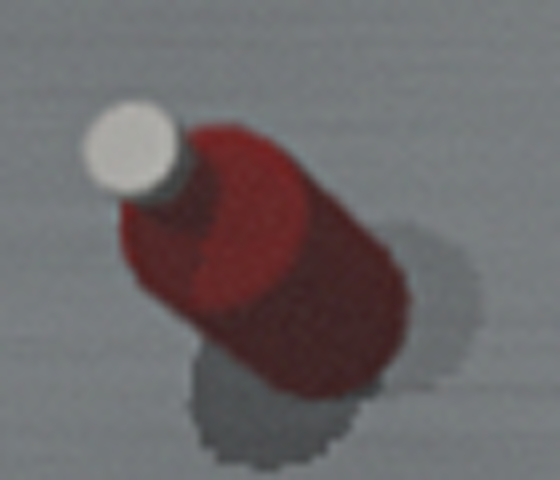

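View pics/s0s.png

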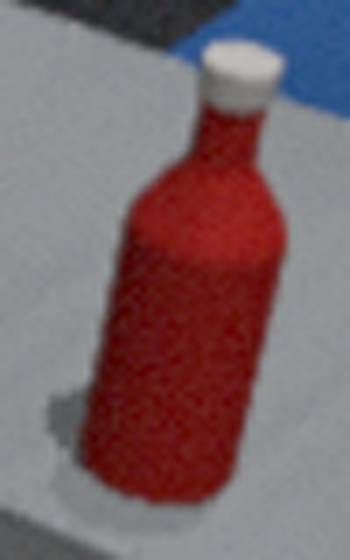

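The sauce stands at about (0.655, 0.40), so there is ample clearance. Descend between housing and tab.

```bash
python3 -m jog '{"fingers":[255,255,255,255,255,255],"xyz":[[-11.5,6,0],[0,0,20],[0,0,30],[0,0,35],[0,0,20],[0,0,0]],"roll":[0,0,0,0,0,0]}'
python3 - <<'E'
from h import *
go(.602,.190,.095,.02)
c=snap("wrist","w22")
c=snap("scene","s22");crop(c["image"],"s22c",275,375,130,240,5)
E
```

```text
clock: 26.88
position: [0.6024, 0.1879, 0.1229]
orientation: [-2.198, -2.242, 0.006]
wrist_force: [0.5, 0.0, 0.1]
opening: 0.0002
t 26.88 pos [0.6024 0.1879 0.1229] yaw 0.020 tilt 0.0042 | roll -0.000 shift(after roll) [ 2.1 -0.2 27.9] F [0.5 0.  0.1] M [ 0.05 -0.   -0.05] op 0.0002 j [ 0.24  0.48  1.52 -0.    1.15  0.22]
```

View pics/w22.png

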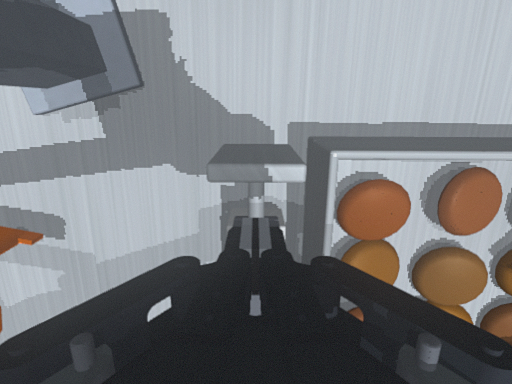

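View pics/s22c.png

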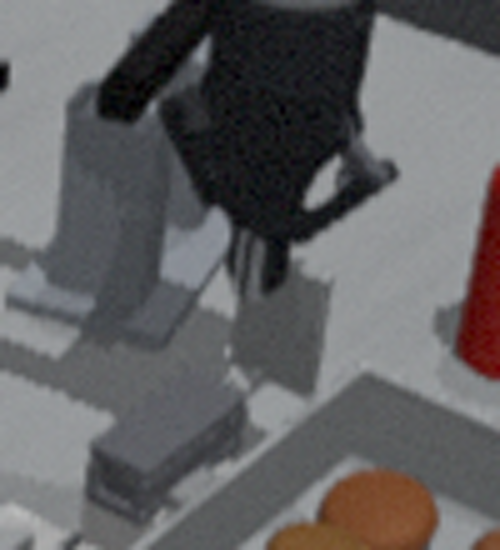

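```bash
python3 -m jog '{"fingers":[255,255,255,255,255,255],"xyz":[[0,0,14],[0,0,12],[0,0,0],[8,0,0],[6,0,0],[0,0,0]],"roll":[0,0,0,0,0,0]}'
python3 - <<'E'
from h import *
go(.601,.207,.097,.02)
E
```

```text
clock: 27.72
position: [0.6034, 0.2039, 0.0992]
orientation: [2.198, 2.244, 0.001]
wrist_force: [-0.6, -0.3, 0.2]
opening: 0.0002
t 27.73 pos [0.6034 0.2039 0.0992] yaw 0.021 tilt 0.0010 | roll 0.001 shift(after roll) [ 3.1 -2.4  2.2] F [-0.6 -0.3  0.2] M [-0.    0.03 -0.  ] op 0.0002 j [0.26 0.51 1.54 0.   1.1  0.24]
```

```bash
python3 -m jog '{"fingers":[255,255,255,255,255],"xyz":[[6,-2,1],[8,0,0],[8,0,0],[8,0,0],[0,0,0]],"roll":[0,0,0,0,0]}'
python3 - <<'E'
from h import *
go(.601,.2615,.097,.02)
c=snap("scene","s23");crop(c["image"],"s23c",275,375,130,240,5)
c=snap("wrist","w23")
E
```

```text
clock: 28.35
position: [0.6009, 0.2337, 0.0981]
orientation: [2.198, 2.244, 0.001]
wrist_force: [1.4, -2.6, 2.1]
opening: 0.0001
t 28.35 pos [0.6009 0.2337 0.0981] yaw 0.021 tilt 0.0009 | roll 0.001 shift(after roll) [27.8  0.6  1.1] F [ 1.4 -2.6  2.1] M [-0.51 -0.23  0.03] op 0.0001 j [ 0.31  0.52  1.52 -0.    1.1   0.28]
```

View pics/s23c.png

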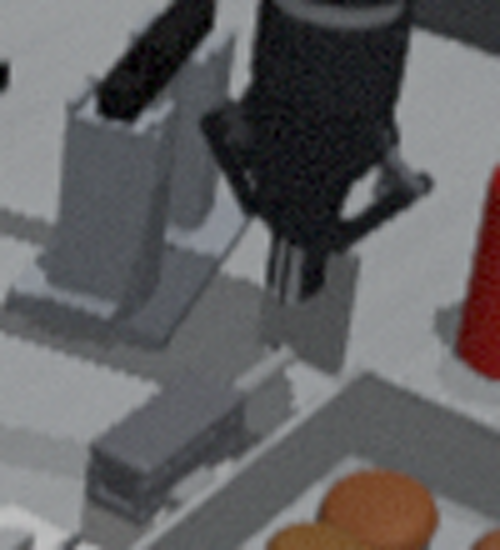

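View pics/w23.png

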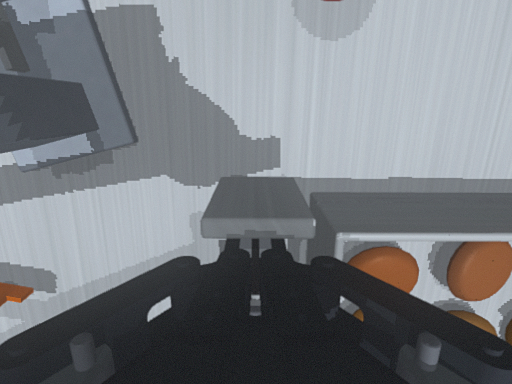

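Run:
```python
from h import *
c=env.read_camera("wrist");crop(c["image"],"w24",195,325,165,255,6)
s=env.read_camera("scene");crop(s["image"],"s24",310,360,170,220,11)
go(.601,.2615,.097,.02)
for y in(.238,.242,.246): print(y,proj(c,[[.576,y,.128],[.626,y,.128],[.576,y+.01,.128]]).round(1).tolist(),proj(s,[[.577,y+.01,.128],[.627,y+.01,.128],[.576,y,.128]]).round(1).tolist())
```

```text
t 28.55 pos [0.6009 0.2329 0.098 ] yaw 0.020 tilt 0.0006 | roll -0.000 shift(after roll) [28.6  0.7  1. ] F [ 1.5 -3.   1.6] M [-0.52 -0.27 -0.07] op 0.0001 j [ 0.3   0.52  1.52 -0.    1.1   0.28]
0.238 [[200.7, 250.8], [313.7, 252.7], [200.0, 230.0]] [[329.9, 174.3], [346.2, 181.3], [327.5, 175.6]]
0.242 [[200.5, 242.6], [314.4, 244.6], [199.7, 221.4]] [[330.8, 173.8], [347.1, 180.7], [328.4, 175.0]]
0.246 [[200.2, 234.2], [315.1, 236.3], [199.4, 212.7]] [[331.6, 173.2], [347.9, 180.1], [329.2, 174.5]]
```

View pics/w24.png

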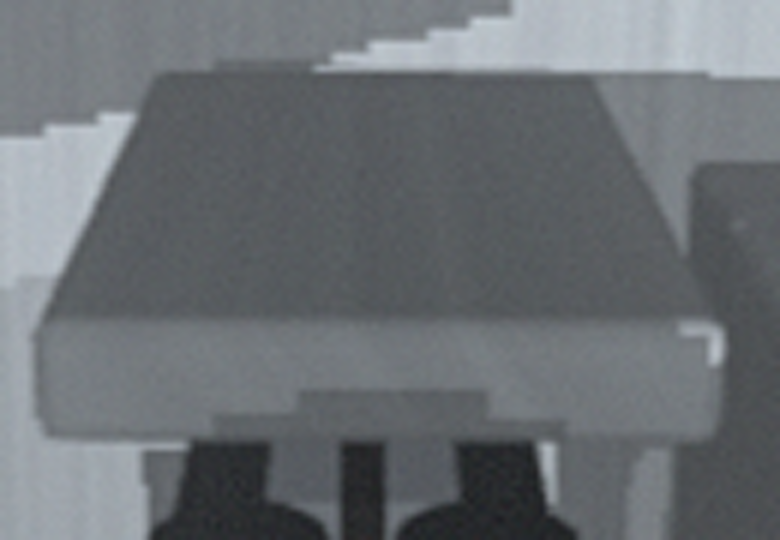

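View pics/s24.png

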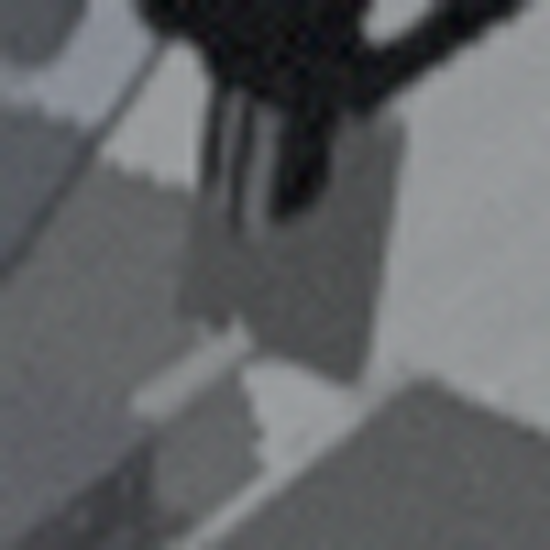

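The tab edge gives a pull of about 26 mm. Another 28 mm brings it to about 54 mm. I'll hold there and check.

```bash
python3 -m jog '{"fingers":[255,255,255,255,255,255,255,255],"xyz":[[6,0,0],[7,0,0],[6,0,0],[5,0,0],[4,0,0],[0,0,0],[0,0,0],[0,0,0]],"roll":[0,0,0,0,0,0,0,0]}'
python3 - <<'E'
from h import *
go(.601,.2615,.097,.02)
c=env.read_camera("wrist");crop(c["image"],"w25",195,325,165,255,6)
s=env.read_camera("scene");crop(s["image"],"s25",295,375,150,220,8)
for y in(.266,.27,.274): print(y,proj(c,[[.576,y,.128],[.576,y+.01,.128]]).round(1).tolist())
E
```

```text
clock: 29.55
position: [0.6004, 0.2599, 0.098]
orientation: [2.199, 2.242, -0.001]
wrist_force: [2.3, -5.7, 3.5]
opening: -0.0001
t 29.55 pos [0.6004 0.2599 0.098 ] yaw 0.020 tilt 0.0014 | roll -0.000 shift(after roll) [1.6 0.6 1. ] F [ 2.3 -5.7  3.5] M [-0.81 -0.32  0.02] op -0.0001 j [ 0.34  0.53  1.5  -0.    1.12  0.33]
0.266 [[201.8, 248.4], [201.0, 227.5]]
0.27 [[201.5, 240.2], [200.8, 218.9]]
0.274 [[201.2, 231.8], [200.4, 210.1]]
```

View pics/w25.png

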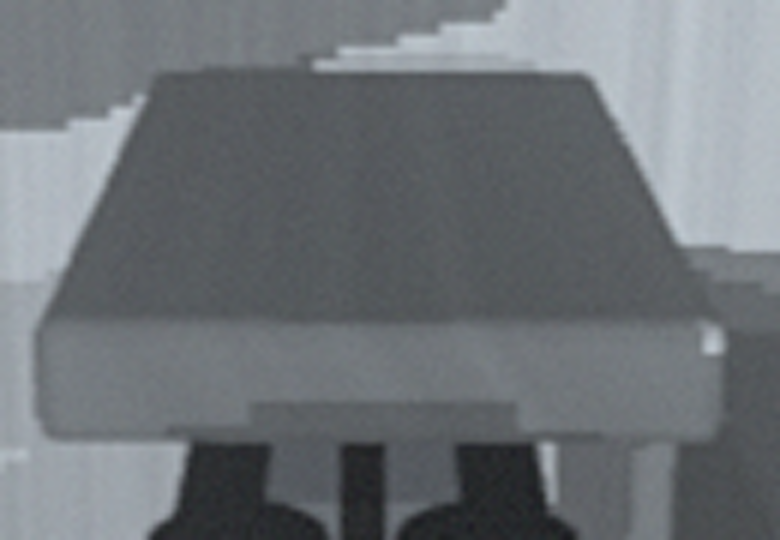

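View pics/s25.png

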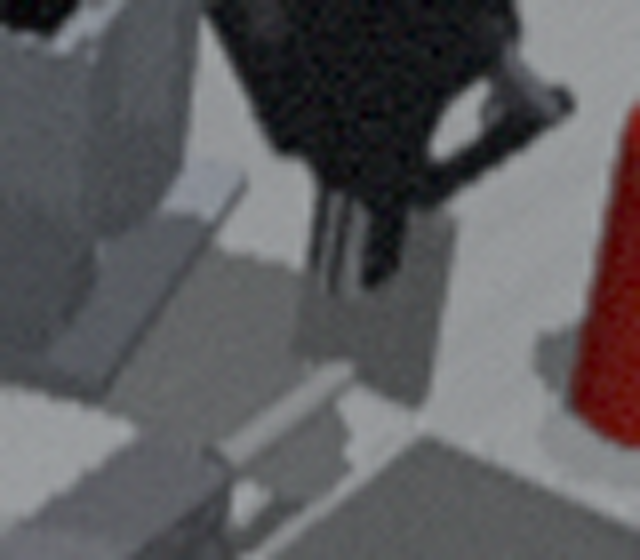

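Tab edge at y≈0.271 means a pull of about 53 mm, and the 5.7 N agrees with the spring. One dark band shows near the housing, around crop (215,450). I'll hold.

```bash
python3 -m jog '{"fingers":[255,255,255,255,255,255,255,255,255,255],"xyz":[[0,0,0],[0,0,0],[0,0,0],[0,0,0],[0,0,0],[0,0,0],[0,0,0],[0,0,0],[0,0,0],[0,0,0]],"roll":[0,0,0,0,0,0,0,0,0,0]}'
python3 - <<'E'
from h import *
go(.603,.188,.097,.02)
c=env.read_camera("scene");crop(c["image"],"s26",310,350,180,220,14)
E
```

```text
clock: 30.9
position: [0.6004, 0.2599, 0.098]
orientation: [2.199, 2.242, -0.001]
wrist_force: [2.2, -6.2, 3.2]
opening: -0.0001
t 30.9 pos [0.6004 0.2599 0.098 ] yaw 0.020 tilt 0.0014 | roll -0.000 shift(after roll) [-71.9   1.1   1.1] F [ 2.2 -6.2  3.2] M [-0.84 -0.36 -0.03] op -0.0001 j [ 0.34  0.53  1.5  -0.    1.12  0.33]
```

View pics/s26.png

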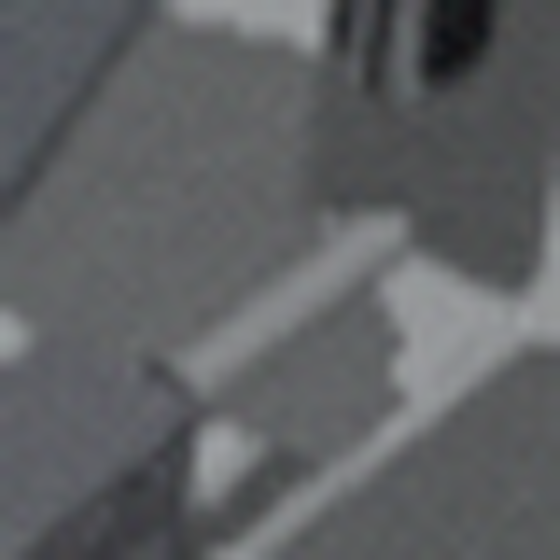

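Run:
```python
from h import *
c=env.read_camera("scene")
for d in(0,.005,.01,.015,.02,.05,.1): print(d,((proj(c,[.602-.02*d,.168+d,.069])[0]+.5-[310,180])*14).round())
print("tab base edges",((proj(c,[[.576,.271,.053],[.626,.271,.053],[.584,.168,.081],[.62,.168,.081]])+.5-[310,180])*14).round().tolist())
t=env.read_camera("top");crop(t["image"],"t26",165,235,110,170,9)
```

```text
0 [120. 412.]
0.005 [135. 400.]
0.01 [150. 389.]
0.015 [165. 378.]
0.02 [180. 366.]
0.05 [267. 299.]
0.1 [406. 192.]
tab base edges [[300.0, 207.0], [518.0, 306.0], [46.0, 320.0], [209.0, 398.0]]
```

View pics/t26.png

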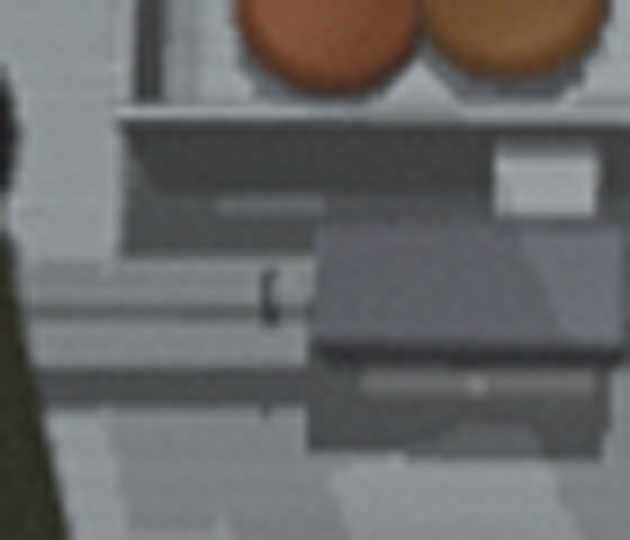

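The top view shows the first ring about 12 mm out of the housing, at crop (268,298). The second is not visible, so the pull is about 52 mm. It has been held more than 1.5 s. Now I'll let it back.

```bash
python3 -m jog '{"fingers":[255,255,255,255,255,255,255,255,255,255,255,255,255,255],"xyz":[[-8,0,0],[-14,0,0],[-14,0,0],[-14,0,0],[-12,0,0],[-8,0,0],[-2,0,0],[0,0,0],[0,0,-20],[0,0,-40],[0,0,-40],[0,0,-30],[0,0,0],[0,0,0]],"roll":[0,0,0,0,0,0,0,0,0,0,0,0,0,0]}'
python3 - <<'E'
from h import *
go(.45,.05,.23,.02)
c=snap("wrist","w27")
for y in (.214,.218,.222): print(y,proj(c,[[.576,y,.128],[.626,y,.128]]).round(1).tolist())
crop(c["image"],"w27c",205,305,125,225,6)
c=snap("scene","s27")
E
```

```text
clock: 32.8
position: [0.6007, 0.1892, 0.2269]
orientation: [-2.198, -2.243, 0.002]
wrist_force: [-0.4, 0.3, -0.3]
opening: 0.0001
t 32.8 pos [0.6007 0.1892 0.2269] yaw 0.021 tilt 0.0014 | roll 0.001 shift(after roll) [-136.2 -153.5   -2.8] F [-0.4  0.3 -0.3] M [-0.01  0.02  0.04] op 0.0001 j [0.24 0.39 1.39 0.   1.36 0.22]
0.214 [[227.8, 155.5], [286.1, 156.6]]
0.218 [[227.8, 150.9], [286.3, 152.0]]
0.222 [[227.8, 146.2], [286.6, 147.4]]
```

View pics/w27c.png

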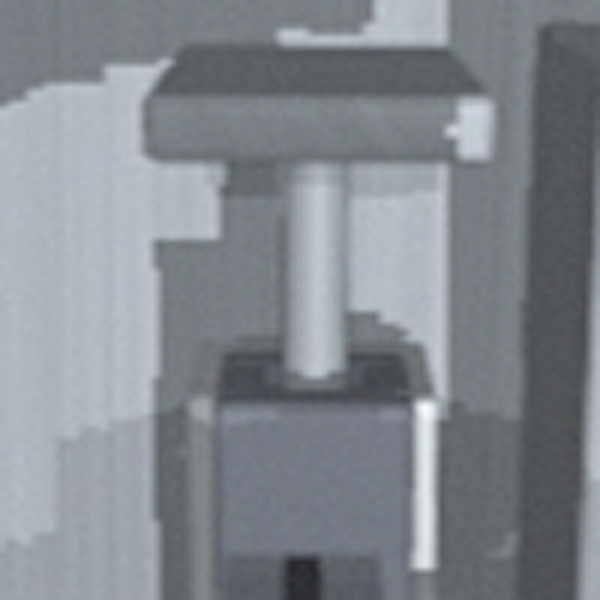

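View pics/s27.png

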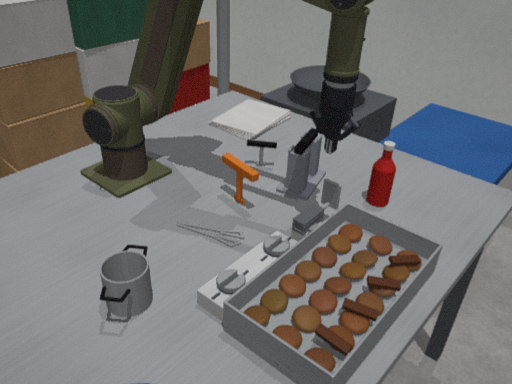

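The tab is back at y≈0.218, the key hangs on the rack, both slots are in line, and the pot, sauce bottle and tongs are where they were. The hand is clear, so I'll hand in.

Run:
```python
from bench import env
print(env.get_obs()["clock"]);print(env.hand_in())
```

```text
32.9
the job is handed in; nothing more can be done
None
```

I carried out the whole job and handed it in at 32.9 s of the 72 s; the hand-in gave no verdict. I used the larger black key on the grey rack and left the orange one and the small black one alone.

- **Screws:** I turned both with the key's blade until each met its stop, where the moment rose to about 1.35 N m. The pictures show both slots in line with the rail lines.
- **Key:** It hangs on its rack again, with its bar lying across both uprights between the lips. I let go of it before touching the gauge.
- **Gauge:** I pulled it about 52–53 mm and held it for about 1.5 s at 5.7–6.2 N. The first ring was out and the second was not showing. It then sprang back, and the tab is within about 1 mm of where it started.
- **At hand-in:** The arm was clear of everything, with a wrist force of about 0.5 N. By eye, the pot, sauce bottle and tongs looked unmoved in the last picture. None of the checks failed or disagreed.

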